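# Put the plug gauges away in the lid-locked gauge chest and set the ring light to standby

### The job

Finish up at the measuring station: put every plug gauge on the bench back into the drawer of the blue gauge chest, laid in and not dropped. The drawer is locked: open the lid, lift the red-knobbed locking stay by the lid hinge, pull the drawer out, and when the gauges are in push it fully home and shut the lid right down so that it presses the stay back and locks the drawer. Also click the console's ring-light lever down to standby (the green mark, next to the red one) without ever running on to off, and leave the other things on the bench where they are.

Things in the scene. Friction and masses are not known exactly. Their poses are not given: they have to be found in the camera images.
- chest: blue sheet-steel gauge chest, 210 deep (its x) x 300 wide (its y) x 100 high without the lid, screwed to the bench at varying place and yaw. Origin: centre of the underside; z up; its front (drawer side) faces its -x, the lid hinge is along its rear (+x) top edge. The open-topped till under the lid is 38 deep (till floor 62 above the bench); the drawer is below the till.
- lid (a joint): lid hinge angle, rad: 0 = shut, grows as the front edge rises and swings back; stop at 1.95 (leaning back 22 deg past upright). Stiff hinge: the lid stays at whatever angle it is left. Moving it takes 2 to 6 N at the front edge. The lid is a plate 210 x 300 x 10, reaching from the hinge to the chest's front.
- lid_handle (a point): middle of the round steel handle bar on top of the lid: bar 10 thick, 100 long, parallel to the chest's y, standing 36 above the lid's top face on a post at each end, 165 from the hinge line towards the front. Axes of the lid: x along the plate from front to hinge, z out of its top face (same as the chest's axes while shut).
- lid_hinge (a point): centre of the lid's hinge line, at the rear top edge of the chest, 100 above the bench, 105 behind the chest's centre; the lid turns about the chest's y through it, and its underside (the underside of the 10 mm plate) passes through this line. Axes of the lid, as for lid_handle.
- stay (a joint): lift of the drawer's locking stay, m: 0 = down (drawer locked), 0.022 = fully up. It slides vertically with about 3 N of friction and stays where it is left; the drawer is free once it is up by more than 0.015. When the lid is shut it presses a raised stay down again (press the front of the lid down with 5 to 15 N until it is shut).
- stay_knob (a point): middle of the red cylindrical knob (20 diameter, 28 tall, axis vertical) on top of the stay, in the rear of the till, mid-width, 41 in front of the hinge line; when the stay is down the knob reaches from 70 to 98 above the bench, 8 above the till floor, its middle at 84.
- drawer (a joint): how far the drawer is out, m: 0 = home, 0.15 = stop; it slides towards the chest's -x with about 2 N of friction. With the stay down it is bolted and moves no more than about 5 mm.
- drawer_handle (a point): middle of the drawer's round steel handle bar: 10 thick, 110 long, parallel to the chest's y, 45 in front of the drawer front's face (57 in front of the chest's body), 54 above the bench (46 below the chest's rim). Axes as the chest's; moves with the drawer.
- drawer_in (a point): centre of the drawer's inner floor, 14 above the bench, with the chest's axes; moves with the drawer. Inside the drawer is 157 long (x) by 270 wide (y); side walls 36 high above the floor, front panel to 50 above it. With the drawer fully out, all but the rear 7 mm of its floor is clear of the chest's body; there is 44 of height above its floor when it is shut.
- gauge1: plug gauge: square aluminium handle 24 x 24 x 64 (along its x) with a steel plug 18 diameter at each end (22 long at +x next to a green band, 12 long at -x next to a red band), 98 long in all, 0.11 to 0.22 kg. Origin: centre of the handle, 12 above what it lies on; any of its four sides may be up. Two to four gauges are present; an absent one reads None from the start.
- gauge2: plug gauge: square aluminium handle 24 x 24 x 64 (along its x) with a steel plug 18 diameter at each end (22 long at +x next to a green band, 12 long at -x next to a red band), 98 long in all, 0.11 to 0.22 kg. Origin: centre of the handle, 12 above what it lies on; any of its four sides may be up. Two to four gauges are present; an absent one reads None from the start.
- gauge3: plug gauge: square aluminium handle 24 x 24 x 64 (along its x) with a steel plug 18 diameter at each end (22 long at +x next to a green band, 12 long at -x next to a red band), 98 long in all, 0.11 to 0.22 kg. Origin: centre of the handle, 12 above what it lies on; any of its four sides may be up. Two to four gauges are present; an absent one reads None from the start.
- gauge4: plug gauge: square aluminium handle 24 x 24 x 64 (along its x) with a steel plug 18 diameter at each end (22 long at +x next to a green band, 12 long at -x next to a red band), 98 long in all, 0.11 to 0.22 kg. Origin: centre of the handle, 12 above what it lies on; any of its four sides may be up. Two to four gauges are present; an absent one reads None from the start.
- console: grey hand console of the measuring machine, 150 (its x) x 110 (its y) x 45 high, fixed to the bench at varying place and yaw. Origin: centre of the underside, z up. The lever swings along its x; a row of five dots beside the lever marks the notches from its -x end: red (off), green (standby), three white.
- lamp_lever (a joint): angle of the ring-light lever, rad: 0 = off (red dot, leaning 0.5 rad to the console's -x), growing towards the console's +x, upright at 0.5, end 1.0. Click notches 0 off, 0.25 standby (green), 0.5, 0.75, 1.0, held by a spring detent: about 4 N at the thumb piece per click. Starts in or near one of the last three (if off its notch, it drops into the nearest when touched).
- lever_tip (a point): top end of the ring-light lever, 62 from its pivot. The lever is a flat steel stem (8 along its swing, 12 wide) with a black thumb piece over its last 22 (12 along its swing, 18 wide).
- lever_pivot (a point): pivot of the lever, in the middle of its slot in the console's top face, 45 above the bench, on a line parallel to the console's y. Axes as the console's.
- caliper: digital caliper 225 long, 12 high, lying on the bench, loose; leave it alone. Origin: under the middle of its beam.
- v_block: loose steel V-block 70 x 50 x 46 high; leave it alone. Origin: centre of the underside.
- wash_bottle: loose white bottle with a blue cap, 64 diameter, 150 high; leave it alone. Origin: centre of the underside.
- bracket: loose aluminium angle bracket 70 x 45 x 40 high; leave it alone. Origin: centre of the underside.
- mouse: loose black computer mouse 100 x 60 x 30 high; leave it alone. Origin: centre of the underside.
Mind the look-alikes: they are no part of the job. Leave any purple or turquoise look-alike of the gauge2 alone.

How it is judged (in metres and radians):
On the way, in this order (a step that is already met when the one before it is completed fails the run):
1. the lid has been opened and the drawer's locking stay lifted (at least 16 mm), the drawer still shut (value of joint lid above 0.9 rad and value of joint stay above 0.016 m and value of joint drawer below 0.01 m), for 0.1 s.
2. the drawer has been pulled out (at least 90 mm) (value of joint drawer above 0.09 m), for 0.2 s.
3. every gauge present lies in the open drawer, let go (value of joint drawer above 0.06 m and x of gauge1 in the frame of drawer_in between -0.08 and 0.08 m and y of gauge1 in the frame of drawer_in between -0.136 and 0.136 m and z of gauge1 in the frame of drawer_in between 0 and 0.036 m and x of gauge2 in the frame of drawer_in between -0.08 and 0.08 m and y of gauge2 in the frame of drawer_in between -0.136 and 0.136 m and z of gauge2 in the frame of drawer_in between 0 and 0.036 m and x of gauge3 in the frame of drawer_in between -0.08 and 0.08 m and y of gauge3 in the frame of drawer_in between -0.136 and 0.136 m and z of gauge3 in the frame of drawer_in between 0 and 0.036 m and x of gauge4 in the frame of drawer_in between -0.08 and 0.08 m and y of gauge4 in the frame of drawer_in between -0.136 and 0.136 m and z of gauge4 in the frame of drawer_in between 0 and 0.036 m and contact force between the fingers and gauge1 below 0.05 N and contact force between the fingers and gauge2 below 0.05 N and contact force between the fingers and gauge3 below 0.05 N and contact force between the fingers and gauge4 below 0.05 N), for 0.3 s.
4. the drawer has been pushed fully home with the gauges in it, the lid still open (value of joint drawer below 0.006 m and value of joint lid above 0.6 rad and x of gauge1 in the frame of drawer_in between -0.08 and 0.08 m and y of gauge1 in the frame of drawer_in between -0.136 and 0.136 m and z of gauge1 in the frame of drawer_in between 0 and 0.036 m and x of gauge2 in the frame of drawer_in between -0.08 and 0.08 m and y of gauge2 in the frame of drawer_in between -0.136 and 0.136 m and z of gauge2 in the frame of drawer_in between 0 and 0.036 m and x of gauge3 in the frame of drawer_in between -0.08 and 0.08 m and y of gauge3 in the frame of drawer_in between -0.136 and 0.136 m and z of gauge3 in the frame of drawer_in between 0 and 0.036 m and x of gauge4 in the frame of drawer_in between -0.08 and 0.08 m and y of gauge4 in the frame of drawer_in between -0.136 and 0.136 m and z of gauge4 in the frame of drawer_in between 0 and 0.036 m), for 0.2 s.
At the end, for the whole second after the job is handed in: Every gauge present lies in the drawer, at rest and let go; the drawer is home (within 8 mm), the lid is down (within 0.06 rad), the stay is down (within 6 mm) and so locks the drawer; the lever rests in the green standby notch (0.25 +- 0.08 rad) (x of gauge1 in the frame of drawer_in between -0.08 and 0.08 m and y of gauge1 in the frame of drawer_in between -0.136 and 0.136 m and z of gauge1 in the frame of drawer_in between 0 and 0.036 m and x of gauge2 in the frame of drawer_in between -0.08 and 0.08 m and y of gauge2 in the frame of drawer_in between -0.136 and 0.136 m and z of gauge2 in the frame of drawer_in between 0 and 0.036 m and x of gauge3 in the frame of drawer_in between -0.08 and 0.08 m and y of gauge3 in the frame of drawer_in between -0.136 and 0.136 m and z of gauge3 in the frame of drawer_in between 0 and 0.036 m and x of gauge4 in the frame of drawer_in between -0.08 and 0.08 m and y of gauge4 in the frame of drawer_in between -0.136 and 0.136 m and z of gauge4 in the frame of drawer_in between 0 and 0.036 m and contact force between the fingers and gauge1 below 0.05 N and contact force between the fingers and gauge2 below 0.05 N and contact force between the fingers and gauge3 below 0.05 N and contact force between the fingers and gauge4 below 0.05 N and value of joint drawer below 0.008 m and value of joint lid below 0.06 rad and value of joint stay below 0.006 m and value of joint lamp_lever between 0.17 and 0.33 rad and linear speed of each of gauge1, gauge2, gauge3, gauge4 below 0.02 m/s); the robot touches nothing.
It fails at once if the ring-light lever ran on past standby to off (below 0.10 rad) (value of joint lamp_lever below 0.1 rad).
It fails at once if a gauge was dropped: let go over the open drawer with its centre more than 60 mm above the drawer floor ((z of gauge1 in the frame of drawer_in above 0.06 m and x of gauge1 in the frame of drawer_in between -0.1 and 0.1 m and y of gauge1 in the frame of drawer_in between -0.15 and 0.15 m and contact force between the fingers and gauge1 below 0.02 N) or (z of gauge2 in the frame of drawer_in above 0.06 m and x of gauge2 in the frame of drawer_in between -0.1 and 0.1 m and y of gauge2 in the frame of drawer_in between -0.15 and 0.15 m and contact force between the fingers and gauge2 below 0.02 N) or (z of gauge3 in the frame of drawer_in above 0.06 m and x of gauge3 in the frame of drawer_in between -0.1 and 0.1 m and y of gauge3 in the frame of drawer_in between -0.15 and 0.15 m and contact force between the fingers and gauge3 below 0.02 N) or (z of gauge4 in the frame of drawer_in above 0.06 m and x of gauge4 in the frame of drawer_in between -0.1 and 0.1 m and y of gauge4 in the frame of drawer_in between -0.15 and 0.15 m and contact force between the fingers and gauge4 below 0.02 N)).
It fails at once if the caliper, V-block, wash bottle, bracket or mouse was shifted by more than 30 mm (distance of any of caliper, v_block, wash_bottle, bracket, mouse from where it was at the start of the episode above 0.03 m).
Of gauge1, gauge2, gauge3, gauge4 only 2 to 4 are there at a start; the rules pass over those that are not, and their reading is None.
At some moment in a run one of gauge1, gauge2, gauge3, gauge4 may be knocked a few centimetres aside while the robot is not near it.
It also fails if it takes over 210 s, if anything falls off the work surface, if the arm or the gripper's body presses on something with over 40 N, if the wrist force passes 120 N, or if a joint passes its speed limit or range.

### The arm

A 6-joint arm with a two-finger parallel gripper is mounted at the origin on the work surface. World frame = base frame: x ahead of the robot, y to its left, z up, the work surface at z = 0. Lengths are in m, angles in degrees, forces in N, time in s.
With the tool pointing down it reaches from about 0.375 to 0.9 m from the base axis. Payload 3.1 kg.
Tool frame: the origin (TCP) lies between the finger pads; the fingertips stand 17 mm ahead of it and the grasp point (between the pads) lies 2 mm behind it (env.tip_reach is the distance from the TCP to the fingertips, in m); y points along the fingers, z is the direction in which the jaws open and shut, and the axes are right-handed (so a half turn about y gives the same grasp; the last joint's range is limited). The gripper opens to 85 mm and grips with 20 to 120 N. Pads are 22 mm wide; open, the fingers measure 114 mm over their backs; the gripper's body (76 mm by 85 mm) begins 54 mm behind the grasp point. The pads swing forward as they close: fully open they stand 13 mm farther back than shut.
Start: joints at [-75.373, 30.224, 82.088, -0, 67.689, -10.227], TCP at [0.263, -0.567, 0.248] pointing down, gripper open.
Joint ranges: [-176.69, 176.69], [-43.24, 126.21], [12.49, 139.97], [-82, 262], [0, 151.66], [-163.58, 163.58]. Speed limits (degrees/s): [159.86, 159.86, 180, 180, 180, 180].

### API

Orientations are given as [roll, pitch, yaw] about the fixed x, y, z axes, in that order (R = Rz(yaw) Ry(pitch) Rx(roll)).
In Python, from rig import env gives the robot as it stands.
- The arm moves only by the tool carry_out, never from a script. Its argument "moves" is a list that holds one entry, the list of rows, each a list of 7 numbers: the turn, a rotation vector about the world's x, y, z in units of 8 degrees (1.0 is 8 degrees), then the shift along the world's x, y, z in units of 0.04 m (1.0 is 0.04 m), then the gripper command: -1 is shut, 1 is fully open, values between are in proportion. In form: [[[rx, ry, rz, x, y, z, jaw], ...]]. A call has 1 to 5 rows; each row shifts and turns the pose as measured when the row begins; what a row does not reach is not made up. A row lasts 1/10 s, in which the tool goes at most 50 mm and 8.59 degrees, less where a joint would pass 70% of its speed; a pose out of reach is approached as far as the arm can. A call with a number of a shift or a turn outside -1 to 1 is refused whole. A call with a gripper value outside its range is refused whole. The fingers move at their own pace and stop on an object; "squeeze" is the grip in N (left out, the last holds). Time passes only in rows, so rows that do not move let the fingers close. It gives the time, the measured TCP pose, the force and the opening at its end, in the units of the state.
- env.get_state(): the state, without advancing time (a new reading comes with each control period).
- env.snapshot(name): name is "scene" or "top"; returns a dict with "color" (480x640x3 uint8, red, green, blue), "fx", "fy", "cx", "cy" (pixels), "rvec" (rotation vector, rad) and "tvec" (3), from world to camera coordinates, as OpenCV has them. Camera axes: x right, y down, z forward; pixel columns grow to the right and rows downward; lengths in m; the calibration is good to about 2 mm. A picture is of the moment at which its call begins. There is no depth.
- env.sign_off(): hands the job in, once; it reports no verdict.
The state is a dict: "time_s": time; "joints": joint angles; "joint_velocities": joint speeds; "effort": joint torques, N m; "ee_pos": TCP position; "eef_rot": TCP orientation; "force": force on the tool from outside, world axes, zero at the start; "moment": the same for the moment, N m; "gripper_width": finger opening in m.
Only numpy, scipy, OpenCV 4.12 (cv2) and the standard library are available. Lean on these libraries where they do the work, as an engineer would, in place of code of your own. Each camera call takes 0.05 s, during which the arm holds its last target.

## Working session

There is one attempt and no reset: what is moved stays moved. The work goes in short steps, Python scripts to look and compute and a tool call to move; the robot and the scene stay as the last step left them, time stands still between calls to the robot, and variables do not carry over. Pictures are saved under pics/ and viewed, and the job is handed in when it is done.

Besides the shell and the picture viewer there is one more tool, called as name(argument=value, ...) on one line, values as JSON. carry_out: Moves the arm, as the interface text tells. Shifts and turns lie within -1 to 1; 1 stands for 0.04 m of shift or 8 degrees of turn. Its arguments: {"type":"object","properties":{"moves":{"type":"array"},"squeeze":{"type":"number"}},"required":["moves"]}

```bash
ls; mkdir -p pics
python3 - <<'E'
from rig import env
import cv2
print(env.get_state())
for n in ("scene","top"):
    s=env.snapshot(n); cv2.imwrite(f"pics/{n}0.png",s["color"][:,:,::-1])
    print(n,{k:v for k,v in s.items() if k!="color"})
print(env.tip_reach)
E
```

```text
pics
{'time_s': 0.0, 'joints': array([-7.53759995e+01,  3.02789363e+01,  8.21578159e+01,  1.88489207e-03,
        6.76899374e+01, -1.02270842e+01]), 'joint_velocities': array([ 0.00937124, -0.10026914,  0.02807727, -0.06457291, -0.00473175,
       -0.06321599]), 'effort': array([-4.19000698e-04, -4.42356670e+01, -1.78024381e+01, -2.64036962e-04,
        8.68424977e-03,  2.18728950e-06]), 'ee_pos': array([ 0.26252213, -0.5664283 ,  0.24732597]), 'eef_rot': array([-9.01243674e+01,  2.42082344e-02, -1.55149659e+02]), 'force': array([0.2422558 , 0.13183944, 0.26020545]), 'moment': array([ 0.01472058,  0.04218933, -0.04372525]), 'gripper_width': 0.08571205437321867}
scene {'fx': 442.55291179393294, 'fy': 442.55291179393294, 'cx': 307.93674809497514, 'cy': 241.8958586469528, 'rvec': array([ 2.33179262,  1.18309612, -0.34468194]), 'tvec': array([-0.25382068, -0.31678984,  1.27155895])}
top {'fx': 576.8650017666505, 'fy': 576.8650017666505, 'cx': 322.15771370470725, 'cy': 237.7218502488904, 'rvec': array([ 2.16641876, -2.14106528,  0.17818631]), 'tvec': array([-0.07517138,  0.52987331,  1.4593579 ])}
0.017
```

View pics/scene0.png

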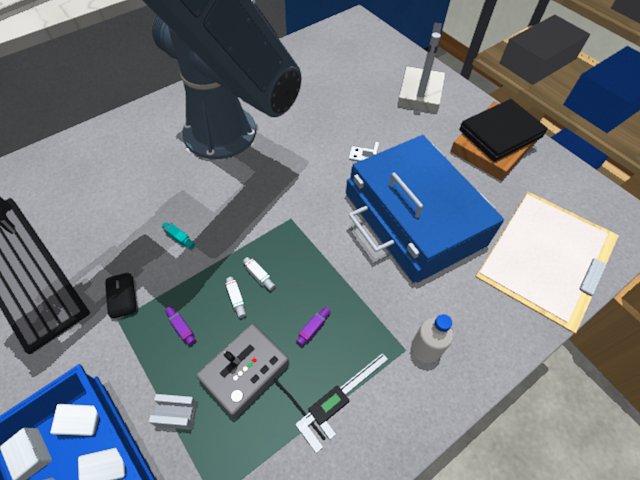

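View pics/top0.png

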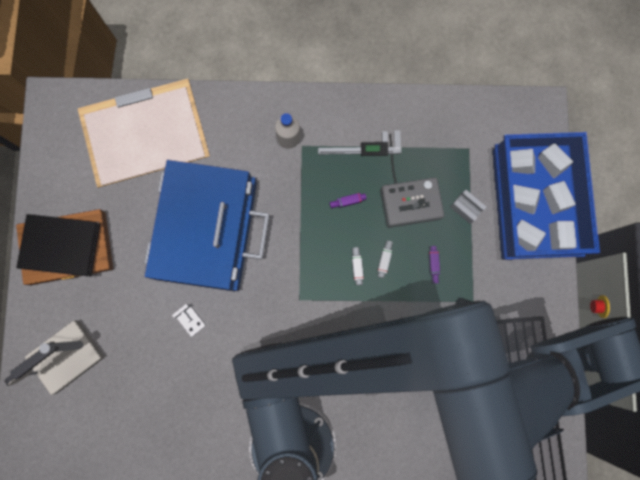

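```bash
cat > h.py <<'E'
import numpy as np, cv2
from rig import env
from scipy.spatial.transform import Rotation as R
def snap(n,f=None):
    s=env.snapshot(n)
    if f: cv2.imwrite(f"pics/{f}.png",s["color"][:,:,::-1])
    s["K"]=np.array([[s["fx"],0,s["cx"]],[0,s["fy"],s["cy"]],[0,0,1]]); s["Rm"]=cv2.Rodrigues(s["rvec"])[0]
    return s
def proj(s,p):
    p=np.atleast_2d(p).astype(float)
    return cv2.projectPoints(p,s["rvec"],s["tvec"],s["K"],None)[0][:,0]
def back(s,uv,z):
    d=s["Rm"].T@np.linalg.inv(s["K"])@np.array([uv[0],uv[1],1.]); c=-s["Rm"].T@s["tvec"]
    return c+d*(z-c[2])/d[2]
def crop(s,u0,v0,u1,v1,k,f):
    im=s["color"][v0:v1,u0:u1,::-1]; cv2.imwrite(f"pics/{f}.png",cv2.resize(im,None,fx=k,fy=k,interpolation=cv2.INTER_CUBIC))
E
python3 - <<'E'
from h import *
t=snap("top"); s=snap("scene")
crop(t,140,150,290,300,4,"c1"); crop(t,300,120,500,300,4,"c2"); crop(s,330,120,510,290,4,"c3"); crop(s,110,200,350,440,3,"c4") if 0 else crop(s,100,210,360,420,3,"c4")
E
```

```text
(no output)
```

View pics/c1.png

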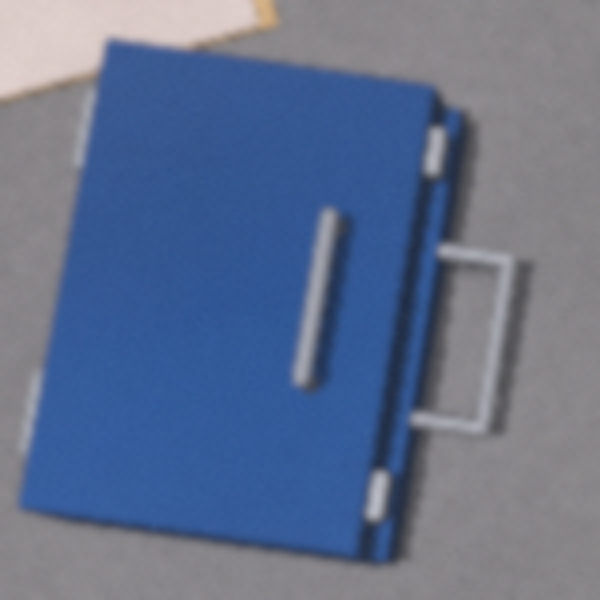

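View pics/c2.png

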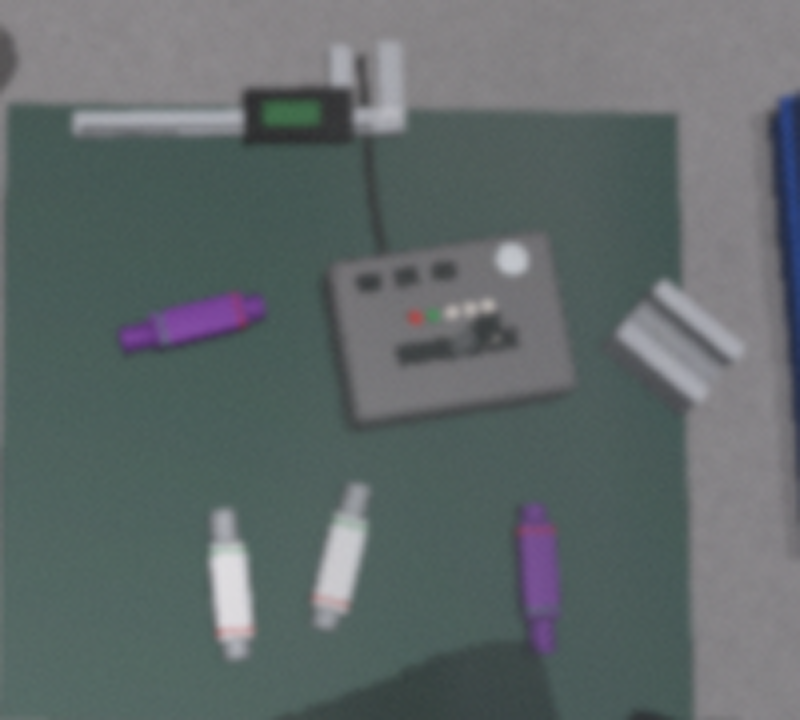

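View pics/c3.png

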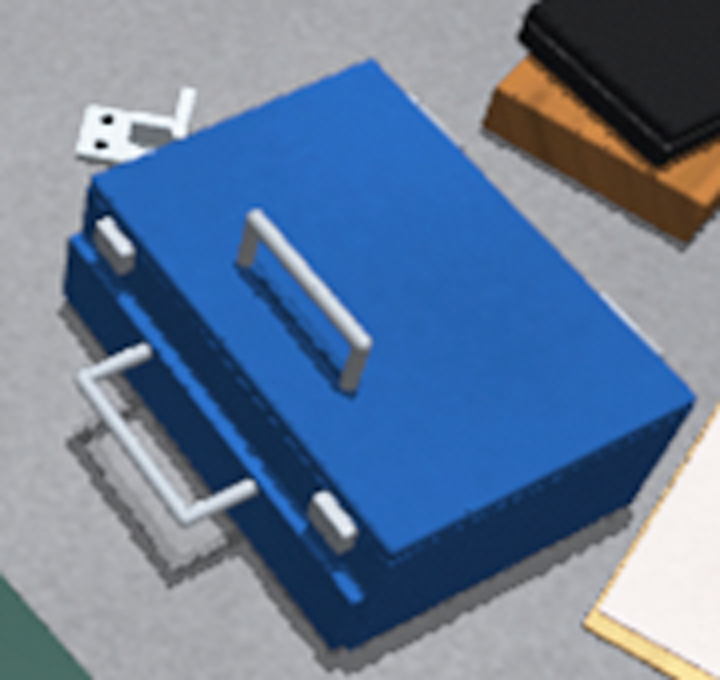

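View pics/c4.png

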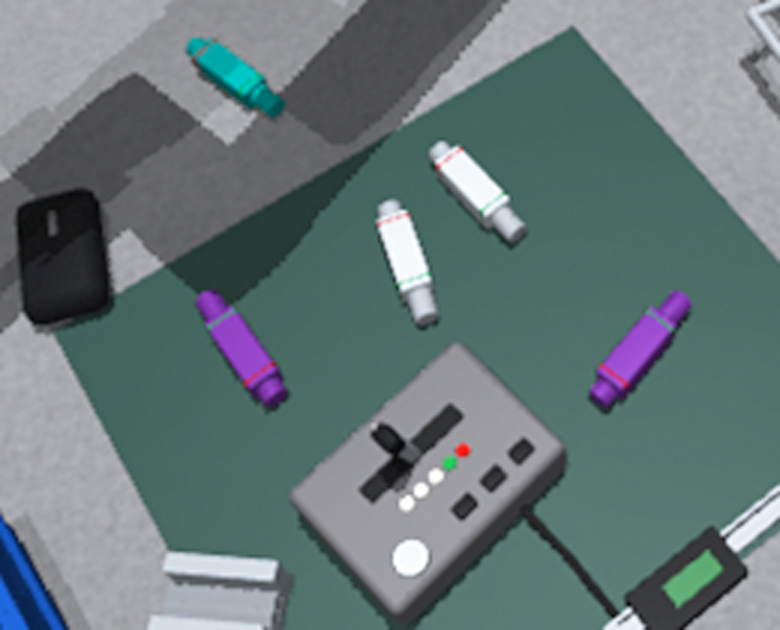

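```bash
cat > fit0.py <<'E'
from h import *
from scipy.optimize import least_squares
t=snap("top"); s=snap("scene")
def up(pts,u0,v0,k): return (np.array(pts,float)+.5)/k-.5+np.array([u0,v0])
def W(p,loc):
    c,sn=np.cos(p[2]),np.sin(p[2]); loc=np.array(loc,float)
    return np.c_[p[0]+c*loc[:,0]-sn*loc[:,1],p[1]+sn*loc[:,0]+c*loc[:,1],loc[:,2]]
def fit(name,p0,obs):
    f=lambda p:np.concatenate([(proj(c,W(p,l))-px).ravel() for c,l,px in obs])
    r=least_squares(f,p0); print(name,r.x[:2].round(4),np.degrees(r.x[2]).round(2)); 
    for c,l,px in obs: print((proj(c,W(r.x,l))-px).round(1).tolist())
    return r.x
lid=[[.105,-.15,.11],[-.105,-.15,.11],[.105,.15,.11],[-.105,.15,.11],[-.06,-.05,.146],[-.06,.05,.146]]
hb=[[-.162,-.055,.054],[-.162,.055,.054]]
fit("chest",[.5,.3,1.57],[(t,lid+hb,up([[110,42],[435,88],[22,508],[358,556],[328,216],[304,382],[510,260],[487,427]],140,150,4)),
 (s,lid+hb,up([[692,400],[395,552],[372,62],[95,182],[364,342],[255,216],[186,518],[84,380]],330,120,4))])
con=[[-.075,.055,.045],[.075,.055,.045],[.075,-.055,.045],[-.075,-.055,.045]]
pc=fit("console",[.5,-.3,-1.57],[(t,con,up([[332,264],[548,233],[576,384],[356,422]],300,120,4)),(s,con,up([[564,450],[395,612],[292,494],[457,343]],100,210,3))])
for z in (.095,.10,.105): print(back(t,up([490,322],300,120,4),z), back(s,up([385,430],100,210,3),z))
g=[[.032,0,.02],[-.032,0,.02],[.053,0,.012],[-.043,0,.012]]
for nm,a,b in (("A",[[229,547],[235,634],[222,513],[237,656]],[[490,208],[449,160],[515,234],[435,149]]),("B",[[352,517],[330,603],[360,487],[324,625]],[[413,282],[393,220],[428,318],[386,208]])):
    fit(nm,[.45,-.1,0],[(t,g,up(a,300,120,4)),(s,g,up(b,100,210,3))])
print(pc)
E
python3 fit0.py
```

```text
chest [0.5535 0.2417] 82.55
[[-1.0, -1.4], [0.5, -1.1], [-1.1, 0.2], [0.2, 0.4], [0.8, 0.0], [-0.1, -1.0], [0.1, 0.0], [-0.8, 0.2]]
[[2.1, -1.0], [-0.8, 0.7], [-0.2, -1.8], [-2.0, -1.7], [-0.6, 0.5], [-0.1, 0.8], [-0.4, 0.3], [-0.6, 0.0]]
console [ 0.632  -0.3062] -80.67
[[-1.2, -1.4], [0.7, -1.8], [1.3, 1.0], [-0.2, -0.1]]
[[2.0, -1.3], [-0.2, 2.1], [-2.7, -0.7], [0.4, -2.5]]
[ 0.62219379 -0.32032472  0.095     ] [ 0.61197426 -0.31802735  0.095     ]
[ 0.62110576 -0.3193514   0.1       ] [ 0.61386113 -0.31826427  0.1       ]
[ 0.62001773 -0.31837808  0.105     ] [ 0.61574799 -0.31850118  0.105     ]
A [ 0.4562 -0.1639] 4.97
[[0.1, -1.0], [0.7, 1.5], [0.9, -0.1], [0.3, 0.5]]
[[2.3, 0.8], [-1.3, -1.8], [0.0, 0.1], [0.9, 0.5]]
B [ 0.4761 -0.2349] -13.96
[[0.3, -0.4], [0.1, 1.6], [-0.3, -0.1], [0.2, 0.4]]
[[1.3, 2.3], [-0.7, -1.5], [-0.3, 0.1], [0.8, 0.1]]
[ 0.63197277 -0.30620729 -1.40803022]
```

```bash
cat >> h.py <<'E'
def up(pts,u0,v0,k): return (np.array(pts,float)+.5)/k-.5+np.array([u0,v0])
CH=np.array([.5535,.2417,np.radians(82.55)]); CO=np.array([.632,-.3062,np.radians(-80.67)])
def tow(p,l): c,s=np.cos(p[2]),np.sin(p[2]); return np.array([p[0]+c*l[0]-s*l[1],p[1]+s*l[0]+c*l[1],l[2]])
def tol(p,w): c,s=np.cos(p[2]),np.sin(p[2]); d=w[:2]-p[:2]; return np.array([c*d[0]+s*d[1],-s*d[0]+c*d[1],w[2]])
E
python3 - <<'E'
from h import *
t=snap("top");s=snap("scene")
crop(t,380,170,450,235,11,"l1"); crop(s,190,310,300,420,7,"l2")
for uv in ([397,355],[520,335]): print(tol(CO,back(t,up(uv,300,120,4),.045)))
for uv in ([460,410],[365,495]): print(tol(CO,back(s,up(uv,100,210,3),.045)))
for z in(.09,.095,.1,.105): print(z,tol(CO,back(t,up([490,322],300,120,4),z)),tol(CO,back(s,up([385,430],100,210,3),z)))
E
```

```text
[-0.04054231 -0.01547333  0.045     ]
[ 0.04169409 -0.01428695  0.045     ]
[-0.04073138 -0.01476586  0.045     ]
[ 0.03960734 -0.01620969  0.045     ]
0.09 [ 0.01348492 -0.01105054  0.09      ] [ 0.00788463 -0.02350177  0.09      ]
0.095 [ 0.01234808 -0.01196639  0.095     ] [ 0.00842431 -0.02167827  0.095     ]
0.1 [ 0.01121124 -0.01288223  0.1       ] [ 0.00896399 -0.01985478  0.1       ]
0.105 [ 0.0100744  -0.01379808  0.105     ] [ 0.00950367 -0.01803128  0.105     ]
```

View pics/l1.png

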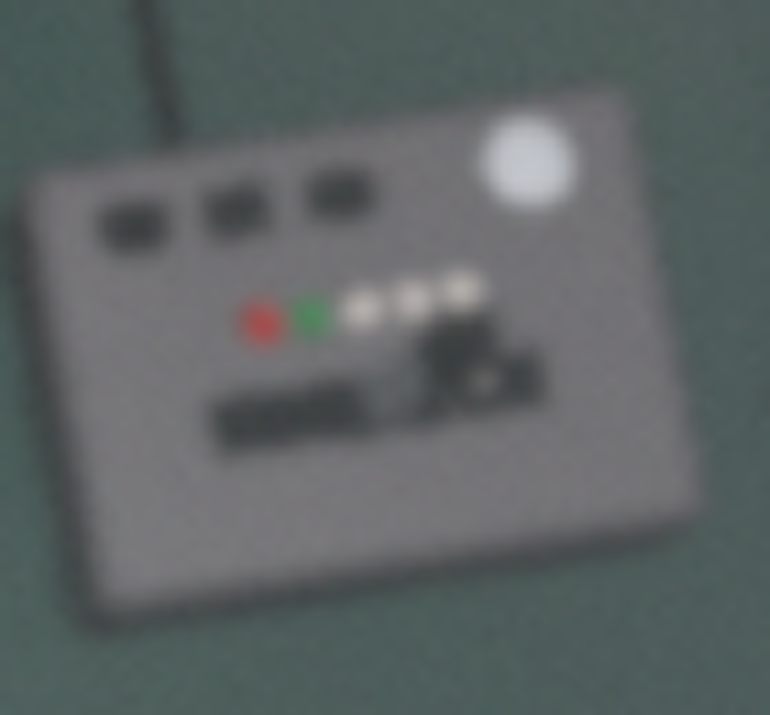

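View pics/l2.png

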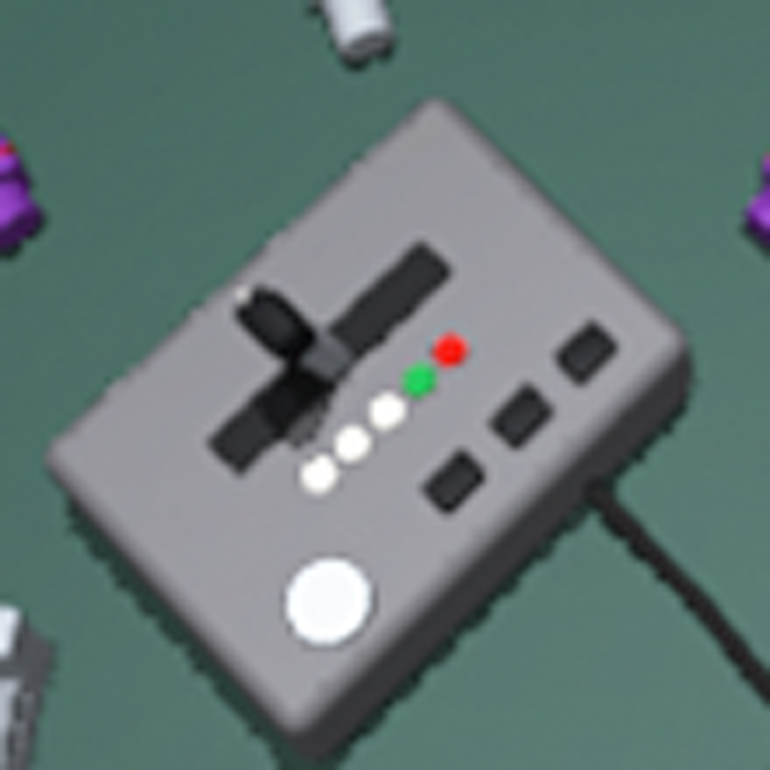

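Run:
```python
from h import *
t=snap("top");s=snap("scene")
P=[0,-.015,.045]
for a in (.5,.75,1.0):
    for L in (.040,.062):
        w=tow(CO,[L*np.sin(a-.5),-.015,.045+L*np.cos(a-.5)])
        print(a,L,w.round(3),((proj(t,w)[0]-[380,170]+.5)*11).round(),((proj(s,w)[0]-[190,310]+.5)*7).round())
```

```text
0.5 0.04 [ 0.617 -0.309  0.085] [411. 366.] [315. 312.]
0.5 0.062 [ 0.617 -0.309  0.107] [428. 347.] [304. 285.]
0.75 0.04 [ 0.619 -0.318  0.084] [452. 361.] [288. 339.]
0.75 0.062 [ 0.62  -0.324  0.105] [492. 339.] [260. 328.]
1.0 0.04 [ 0.62  -0.328  0.08 ] [488. 359.] [263. 368.]
1.0 0.062 [ 0.622 -0.338  0.099] [549. 335.] [221. 373.]
```

carry_out(moves=[[[0, 0, -0.5, 1, 0.69, 0, -0.3], [0, 0, -0.5, 1, 0.69, 0, -0.3], [0, 0, -0.5, 1, 0.69, 0, -0.3], [0, 0, -0.44, 1, 0.69, 0, -0.3], [0, 0, 0, 1, 0.69, 0, -0.3]]])

```text
time_s: 1.0
ee_pos: [0.4625, -0.431, 0.2488]
eef_rot: [-89.7, -0.1, -172.1]
force: [0.4, -0.9, -0.2]
gripper_width: 0.03
```

carry_out(moves=[[[0, 0, 0, 1, 0.69, 0, -0.3], [0, 0, 0, 1, 0.69, 0, -0.3], [0, 0, 0, 1, 0.69, 0, -0.3], [0, 0, 0, 0.5, 0.3, 0, -0.3], [0, 0, 0, 0, 0, 0, -0.3]]])

```text
time_s: 1.5
ee_pos: [0.612, -0.327, 0.2491]
eef_rot: [-89.7, 0.1, -171.7]
force: [-0.6, -0.2, 0.4]
gripper_width: 0.03
```

Run:
```python
from h import *
snap("top","t1");snap("scene","s1")
print(tow(CO,[.0126,-.015,.095]),tow(CO,[-.0126,-.015,.095]))
```

```text
[ 0.61924115 -0.32106512  0.095     ] [ 0.61515572 -0.29619849  0.095     ]
```

View pics/t1.png

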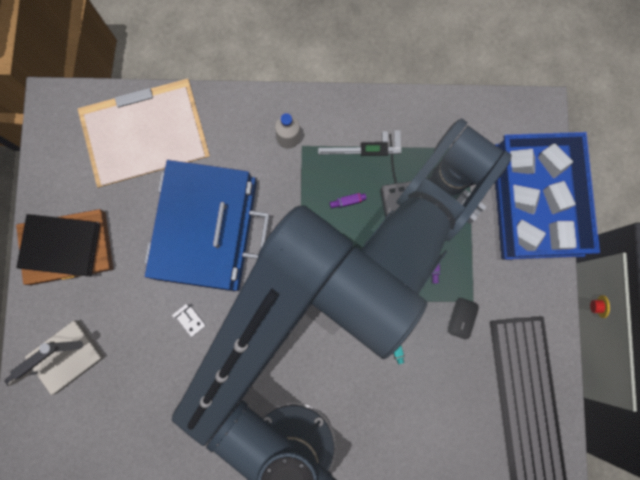

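View pics/s1.png

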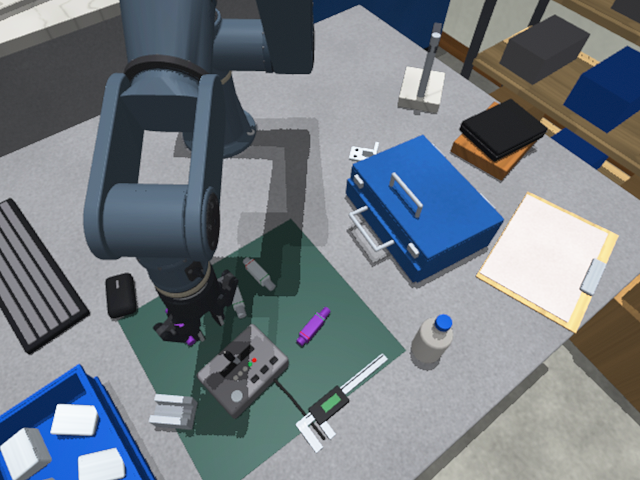

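carry_out(moves=[[[0, 0, 0.12, 0.18, 0.15, 0, -0.3], [0, 0, 0, 0, 0, -1, -0.3], [0, 0, 0, 0, 0, -1, -0.3], [0, 0, 0, 0, 0, -0.5, -0.3], [0, 0, 0, 0, 0, 0, -0.3]]])

```text
time_s: 2.1
ee_pos: [0.6132, -0.3286, 0.1492]
eef_rot: [-89.4, 0.1, -171.3]
force: [-0.1, 0.9, -0.1]
gripper_width: 0.0301
```

carry_out(moves=[[[0, 0, 0, 0.15, 0.19, 0, -0.3], [0, 0, 0, 0, 0, 0, -0.3]]])

```text
time_s: 2.3
ee_pos: [0.619, -0.3225, 0.1506]
eef_rot: [-89.4, 0.2, -171.4]
force: [-0.2, 1.0, 0.3]
gripper_width: 0.0297
```

Run:
```python
from h import *
s=snap("scene");crop(s,130,230,310,420,4,"a1"); print(env.get_state()["ee_pos"])
```

```text
[ 0.61905888 -0.3233199   0.1511028 ]
```

View pics/a1.png

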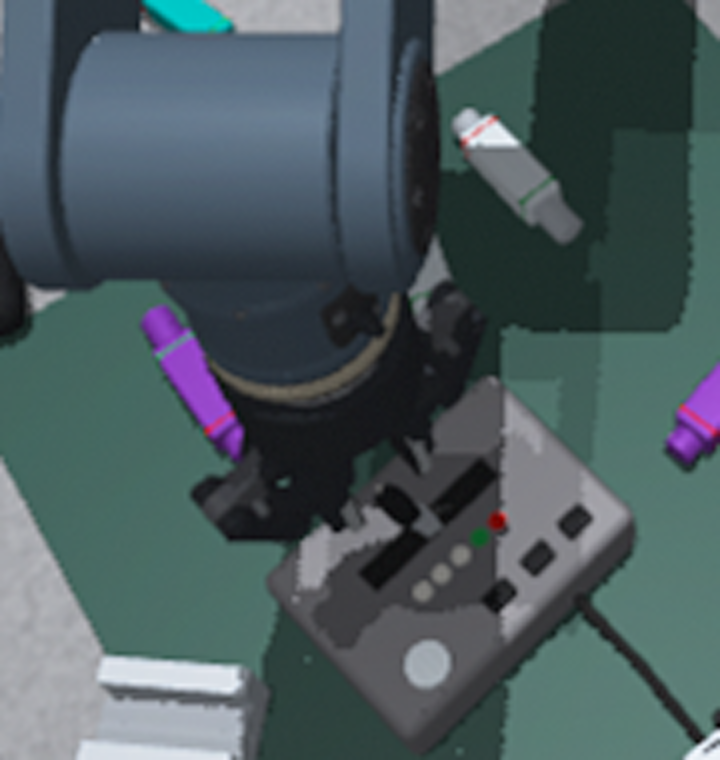

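carry_out(moves=[[[0, 0, 0, 0, 0.03, -0.7, -0.3], [0, 0, 0, 0, 0, -0.7, -0.3], [0, 0, 0, 0, 0, 0, -0.5], [0, 0, 0, 0, 0, 0, -0.5]]])

```text
time_s: 2.75
ee_pos: [0.6229, -0.3234, 0.1019]
eef_rot: [-88.9, 0.8, -171.4]
force: [1.0, 2.2, 0.0]
gripper_width: 0.0213
```

carry_out(moves=[[[0, 0, 0, -0.07, 0.1, -0.15, -0.5], [0, 0, 0, -0.05, 0.2, 0, -0.5], [0, 0, 0, 0, 0, 0, -0.5]]])

```text
time_s: 3.05
ee_pos: [0.6204, -0.314, 0.1007]
eef_rot: [-88.3, 1.1, -171.3]
force: [0.8, -0.3, -0.6]
gripper_width: 0.0212
```

carry_out(moves=[[[0, 0, 0, -0.05, 0.2, -0.1, -0.5], [0, 0, 0, 0, 0, 0, -0.5]]])

```text
time_s: 3.25
ee_pos: [0.619, -0.3057, 0.0982]
eef_rot: [-88.2, 1.3, -171.3]
force: [0.4, 0.0, -0.3]
gripper_width: 0.0211
```

carry_out(moves=[[[0, 0, 0, -0.05, 0.2, 0, -0.5], [0, 0, 0, 0, 0, 0, -0.5]]])

```text
time_s: 3.45
ee_pos: [0.618, -0.2985, 0.0993]
eef_rot: [-88.0, 1.4, -171.3]
force: [-0.4, 0.9, -0.8]
gripper_width: 0.0211
```

carry_out(moves=[[[0, 0, 0, -0.02, 0.1, 0, -0.5], [0, 0, 0, 0, 0, 0, -0.5]]])

```text
time_s: 3.65
ee_pos: [0.6168, -0.2933, 0.0992]
eef_rot: [-88.1, 1.4, -171.3]
force: [-0.1, 0.4, 0.0]
gripper_width: 0.0211
```

Run:
```python
from h import *
s=snap("scene");crop(s,180,290,310,420,5,"a2"); print(env.get_state()["ee_pos"],tol(CO,env.get_state()["ee_pos"]))
```

```text
[ 0.61693217 -0.29362839  0.09921909] [-0.0148481  -0.01283039  0.09921909]
```

View pics/a2.png

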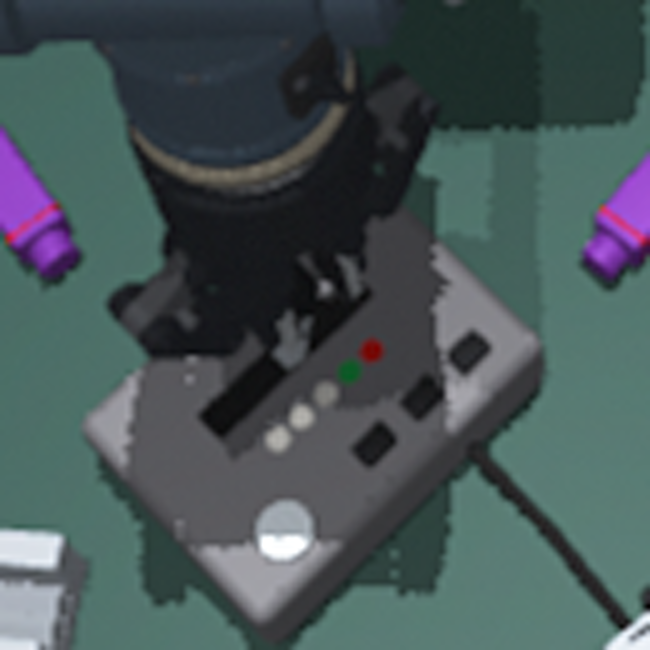

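carry_out(moves=[[[0, 0, 0, 0, 0, 0, -0.3], [0, 0, 0, 0, 0, 0, -0.3], [0, 0, 0, 0, 0, 1, -0.3], [0, 0, 0, 0, 0, 1, -0.3], [0, 0, 0, 0, 0, 1, -0.3]]])

```text
time_s: 4.2
ee_pos: [0.6115, -0.2903, 0.2127]
eef_rot: [-88.9, 0.5, -171.4]
force: [0.7, -0.3, -0.2]
gripper_width: 0.03
```

Run:
```python
from h import *
s=snap("scene");crop(s,180,290,310,420,5,"a3"); print(env.get_state()["ee_pos"],tol(CO,env.get_state()["ee_pos"]))
for a in (0,.25,.5):
    for L in (.040,.062):
        w=tow(CO,[L*np.sin(a-.5),-.015,.045+L*np.cos(a-.5)])
        print(a,L,((proj(s,w)[0]-[180,290]+.5)*5).round())
```

```text
[ 0.61539645 -0.29272398  0.22149761] [-0.01598952 -0.01419916  0.22149761]
0 0.04 [315. 292.]
0 0.062 [330. 255.]
0.25 0.04 [296. 305.]
0.25 0.062 [299. 276.]
0.5 0.04 [275. 323.]
0.5 0.062 [267. 303.]
```

View pics/a3.png

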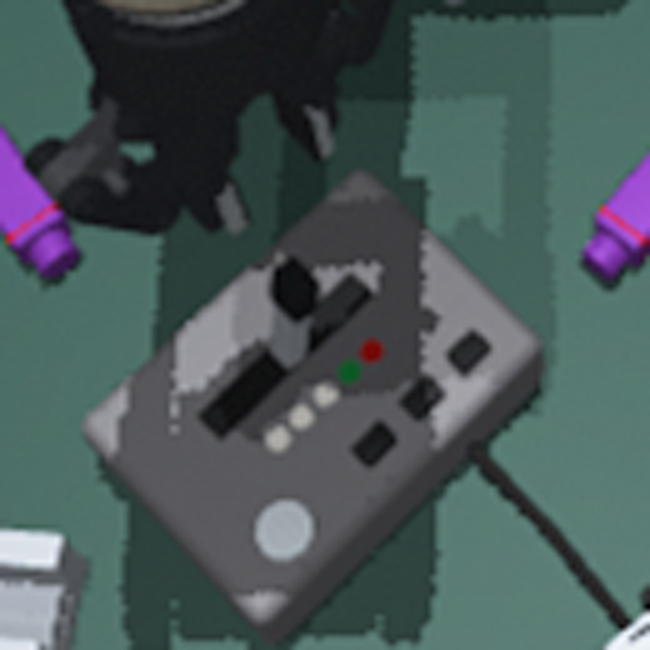

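carry_out(moves=[[[0, 0, -0.4, -0.14, 1, 0.1, 0], [0, 0, -0.4, -0.14, 1, 0.1, 0], [0, 0, -0.4, -0.14, 1, 0.1, 0], [0, 0, -0.4, -0.14, 1, 0, 0], [0, 0, -0.4, -0.14, 1, 0, 0]]])

```text
time_s: 4.75
ee_pos: [0.5895, -0.0959, 0.239]
eef_rot: [-87.8, 1.9, 171.4]
force: [0.2, 0.6, -0.8]
gripper_width: 0.0426
```

carry_out(moves=[[[0, 0, 0, -0.14, 1, 0, 0], [0, 0, 0, -0.14, 1, 0, 0], [0, 0, 0, -0.14, 1, 0, 0], [0, 0, 0, -0.14, 1, 0, 0], [0, 0, 0, -0.14, 1, 0, 0]]])

```text
time_s: 5.25
ee_pos: [0.5597, 0.1115, 0.2393]
eef_rot: [-87.8, 2.1, 171.2]
force: [0.9, 0.3, 0.0]
gripper_width: 0.0428
```

```bash
cat > st.py <<'E'
from h import *
s=env.get_state(); p=s["ee_pos"]; r=s["eef_rot"]
print("t",round(s["time_s"],2),"p",p.round(4),"rot",r.round(1),"J",s["joints"].round(0),"F",s["force"].round(1),"w",round(s["gripper_width"],4),"chest",tol(CH,p).round(4))
# correction to vertical, jaw along chest x
Rt=R.from_euler("xyz",[-90,0,172.55],degrees=True); Rc=R.from_euler("xyz",r,degrees=True)
print("turn units to chest-aligned down:",((Rt*Rc.inv()).as_rotvec(degrees=True)/8).round(2))
E
python3 st.py
```

```text
t 5.25 p [0.5597 0.1115 0.2393] rot [-87.8   2.1 171.2] J [  1.  26.  91.  -3.  61. 102.] F [0.9 0.3 0. ] w 0.0428 chest [-0.1283 -0.023   0.2393]
turn units to chest-aligned down: [0.31 0.22 0.17]
```

carry_out(moves=[[[0.31, 0.22, 0.17, -0.18, 0.9, 0, 0], [0, 0, 0, -0.17, 0.87, 0, 0], [0, 0, 0, 0, 0, 0, 0]]])

```text
time_s: 5.55
ee_pos: [0.5432, 0.1901, 0.2391]
eef_rot: [-90.2, -0.2, 172.9]
force: [-0.6, -0.9, -0.6]
gripper_width: 0.0427
```

```bash
python3 st.py
```

```text
t 5.55 p [0.5432 0.1901 0.2391] rot [-90.2  -0.2 172.9] J [  8.  27.  90.   0.  63. 105.] F [-0.6 -0.9 -0.6] w 0.0427 chest [-0.0525  0.0035  0.2391]
turn units to chest-aligned down: [-0.03 -0.02 -0.04]
```

carry_out(moves=[[[0, 0, 0, 0, -0.19, -0.8, 0], [0, 0, 0, 0, 0, -0.8, 0], [0, 0, 0, 0, 0, -0.6, 0], [0, 0, 0, 0, 0, -0.15, 0], [0, 0, 0, 0, 0, 0, 0]]])

```text
time_s: 6.05
ee_pos: [0.5454, 0.1818, 0.1441]
eef_rot: [-90.2, 0.3, 173.1]
force: [0.0, 0.1, 0.8]
gripper_width: 0.0426
```

```bash
python3 st.py;python3 - <<'E'
from h import *
s=snap("scene");crop(s,330,90,530,290,4,"a4")
E
```

```text
t 6.05 p [0.5454 0.1818 0.1441] rot [-90.2   0.3 173.1] J [  7.  34.  95.   0.  50. 104.] F [0.  0.1 0.8] w 0.0426 chest [-0.0604  0.0002  0.1441]
turn units to chest-aligned down: [-0.02  0.04 -0.06]
```

View pics/a4.png

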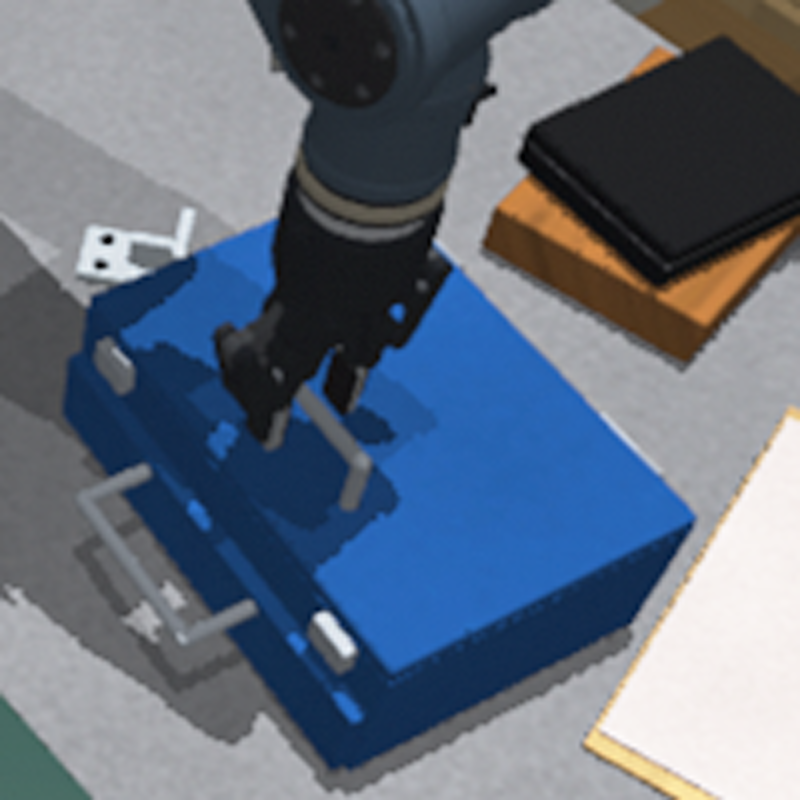

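carry_out(moves=[[[0, 0, 0, 0, 0, 0, -1], [0, 0, 0, 0, 0, 0, -1], [0, 0, 0, 0, 0, 0, -1], [0, 0, 0, 0, 0, 0, -1]]], squeeze=30)

```text
time_s: 6.5
ee_pos: [0.5476, 0.1829, 0.1474]
eef_rot: [-90.5, 0.6, 173.0]
force: [1.4, -1.2, -5.9]
gripper_width: 0.0087
```

```bash
python3 st.py
python3 - <<'E'
import numpy as np
u=np.array([.1297,.9916])
p=lambda f:np.array([-.165*np.cos(f)+.046*np.sin(f),.165*np.sin(f)+.046*np.cos(f)])
a=p(0)
for f in np.arange(.12,1.15,.12):
    b=p(f);d=b-a;a=b;print(round(f,2),np.r_[u*d[0]/.04,d[1]/.04].round(2),(b+[.0,.1]).round(3))
E
```

```text
t 6.5 p [0.5476 0.1829 0.1474] rot [-90.5   0.6 173. ] J [  7.  34.  95.   0.  50. 104.] F [ 1.4 -1.2 -5.9] w 0.0087 chest [-0.0591 -0.0018  0.1474]
turn units to chest-aligned down: [-0.05  0.09 -0.05]
0.12 [0.02 0.17 0.49] [-0.158  0.165]
0.24 [0.03 0.22 0.46] [-0.149  0.184]
0.36 [0.04 0.28 0.43] [-0.138  0.201]
0.48 [0.04 0.32 0.4 ] [-0.125  0.217]
0.6 [0.05 0.37 0.35] [-0.11   0.231]
0.72 [0.05 0.41 0.31] [-0.094  0.243]
0.84 [0.06 0.44 0.25] [-0.076  0.254]
0.96 [0.06 0.47 0.2 ] [-0.057  0.262]
1.08 [0.06 0.49 0.14] [-0.037  0.267]
```

carry_out(moves=[[[0, 0, 0, 0.02, 0.17, 0.49, -1], [0, 0, 0, 0.03, 0.22, 0.46, -1], [0, 0, 0, 0.04, 0.28, 0.43, -1]]])

```text
time_s: 6.8
ee_pos: [0.5508, 0.2071, 0.2006]
eef_rot: [-90.1, 0.5, 172.9]
force: [2.3, 0.4, -8.9]
gripper_width: 0.0086
```

```bash
python3 st.py
```

```text
t 6.8 p [0.5508 0.2071 0.2006] rot [-90.1   0.5 172.9] J [ 10.  31.  91.  -0.  58. 107.] F [ 2.3  0.4 -8.9] w 0.0086 chest [-0.0347 -0.0018  0.2006]
turn units to chest-aligned down: [-0.01  0.06 -0.04]
```

carry_out(moves=[[[0, 0, 0, 0.04, 0.32, 0.4, -1], [0, 0, 0, 0.05, 0.37, 0.35, -1], [0, 0, 0, 0.05, 0.41, 0.31, -1], [0, 0, 0, 0.06, 0.44, 0.25, -1]]])

```text
time_s: 7.2
ee_pos: [0.5582, 0.2631, 0.2539]
eef_rot: [-89.2, 0.4, 172.9]
force: [0.2, -5.1, -4.2]
gripper_width: 0.0084
```

```bash
python3 st.py;python3 - <<'E'
from h import *
s=snap("scene");crop(s,330,60,530,260,4,"a5")
E
```

```text
t 7.2 p [0.5582 0.2631 0.2539] rot [-89.2   0.4 172.9] J [ 15.  29.  83.  -1.  68. 113.] F [ 0.2 -5.1 -4.2] w 0.0084 chest [ 0.0218 -0.0019  0.2539]
turn units to chest-aligned down: [ 0.1   0.04 -0.04]
```

View pics/a5.png

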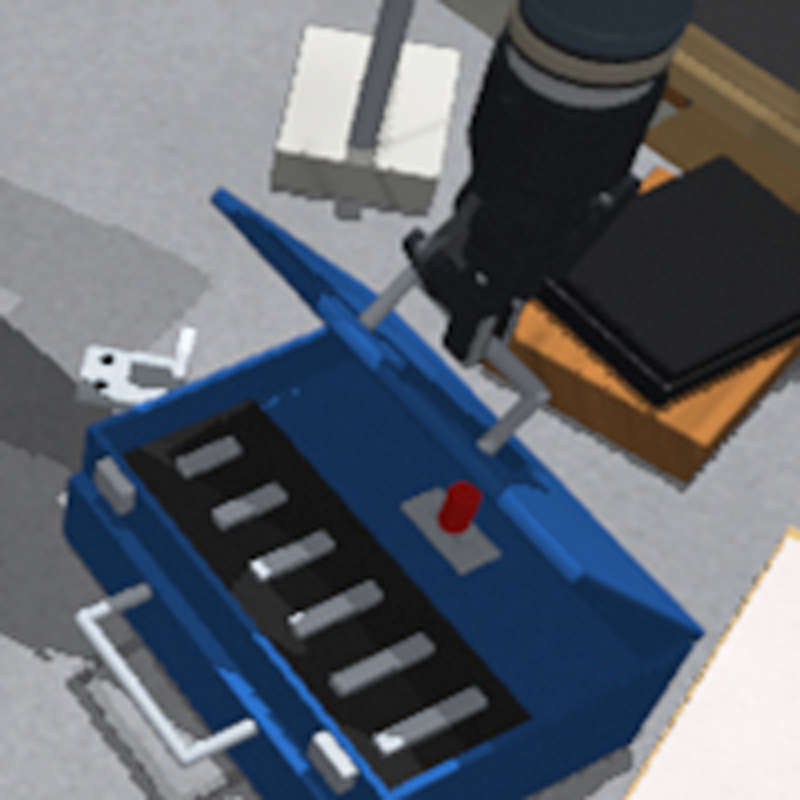

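carry_out(moves=[[[0, 0, 0, 0, 0, 0, -0.55], [0, 0, 0, 0, 0, 0, -0.55], [0, 0, 0, 0, 0, 0.6, -0.55], [0, 0, 0, 0, 0, 1, -0.55], [0, 0, 0, 0, 0, 0.6, -0.6]]])

```text
time_s: 7.75
ee_pos: [0.5562, 0.2641, 0.3422]
eef_rot: [-89.4, 0.1, 173.0]
force: [0.3, 0.7, 0.0]
gripper_width: 0.0169
```

```bash
python3 st.py
```

```text
t 7.75 p [0.5562 0.2641 0.3422] rot [-8.94e+01  1.00e-01  1.73e+02] J [ 15.  25.  77.  -1.  79. 112.] F [0.3 0.7 0. ] w 0.0169 chest [2.250e-02 2.000e-04 3.422e-01]
turn units to chest-aligned down: [ 0.08  0.   -0.05]
```

carry_out(moves=[[[0.08, 0, 0, -0.12, -0.95, 0, -1], [0, 0, 0, -0.12, -0.95, 0, -1], [0, 0, 0, -0.12, -0.9, 0, -1], [0, 0, 0, 0, 0, -1, -1], [0, 0, 0, 0, 0, -1, -1]]])

```text
time_s: 8.25
ee_pos: [0.5483, 0.1471, 0.2731]
eef_rot: [-90.5, 1.9, 172.9]
force: [0.2, 0.3, -0.0]
gripper_width: -0.0
```

```bash
python3 st.py
```

```text
t 8.25 p [0.5483 0.1471 0.2731] rot [-90.5   1.9 172.9] J [  4.  23.  90.   0.  64. 101.] F [ 0.2  0.3 -0. ] w -0.0 chest [-0.0945 -0.0072  0.2731]
turn units to chest-aligned down: [-0.03  0.24 -0.05]
```

carry_out(moves=[[[0, 0.24, 0, 0.07, 0.8, -0.6, -1], [0, 0, 0, 0.09, 0.7, 0, -1], [0, 0, 0, 0.09, 0.6, 0, -1], [0, 0, 0, 0.08, 0.6, 0.1, -1], [0, 0, 0, 0.08, 0.6, 0.1, -1]]])

```text
time_s: 8.75
ee_pos: [0.5581, 0.2434, 0.2711]
eef_rot: [-86.1, -0.6, 172.6]
force: [-5.3, -8.2, 10.9]
gripper_width: -0.0003
```

```bash
python3 st.py
```

```text
t 8.75 p [0.5581 0.2434 0.2711] rot [-86.1  -0.6 172.6] J [ 15.  29.  81.  -3.  72. 113.] F [-5.3 -8.2 10.9] w -0.0003 chest [ 0.0023 -0.0043  0.2711]
turn units to chest-aligned down: [ 0.47 -0.14 -0.01]
```

carry_out(moves=[[[0.4, -0.1, 0, 0.08, 0.6, 0, -1], [0, 0, 0, 0.08, 0.6, 0, -1], [0.1, 0, 0, 0.08, 0.6, 0, -1], [0.1, 0, 0, 0.08, 0.6, 0, -1]]])

```text
time_s: 9.15
ee_pos: [0.5699, 0.3303, 0.2897]
eef_rot: [-90.4, 0.1, 172.4]
force: [0.7, -3.2, -3.0]
gripper_width: -0.0001
```

```bash
python3 st.py;python3 - <<'E'
from h import *
s=snap("scene");crop(s,330,60,530,260,4,"a6")
E
```

```text
t 9.15 p [0.5699 0.3303 0.2897] rot [-9.040e+01  1.000e-01  1.724e+02] J [ 20.  31.  74.   0.  75. 118.] F [ 0.7 -3.2 -3. ] w -0.0001 chest [ 0.09   -0.0048  0.2897]
turn units to chest-aligned down: [-0.05  0.02  0.02]
```

View pics/a6.png

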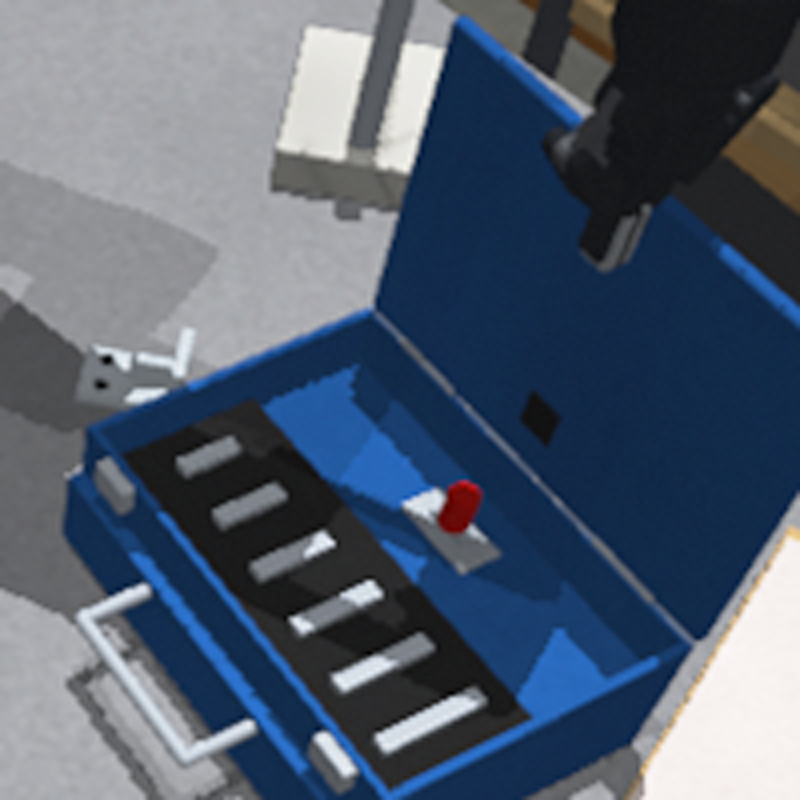

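Lid near upright. A bit more, staying below the stop.

carry_out(moves=[[[0, 0, 0, 0.06, 0.5, -0.4, -1], [0, 0, 0, 0.06, 0.5, -0.1, -1], [0, 0, 0, 0.06, 0.4, 0, -1], [0, 0, 0, 0, 0, 0, -1]]])

```text
time_s: 9.6
ee_pos: [0.5822, 0.3911, 0.2821]
eef_rot: [-91.3, 1.1, 172.4]
force: [-0.1, -0.1, -0.3]
gripper_width: 0.0003
```

```bash
python3 st.py;python3 - <<'E'
from h import *
t=snap("top","t2");s=snap("scene");crop(s,330,60,530,260,4,"a7")
E
```

```text
t 9.6 p [0.5822 0.3911 0.2821] rot [-91.3   1.1 172.4] J [ 25.  34.  69.   1.  75. 122.] F [-0.1 -0.1 -0.3] w 0.0003 chest [ 0.1519 -0.009   0.2821]
turn units to chest-aligned down: [-0.15  0.16  0.01]
```

View pics/a7.png

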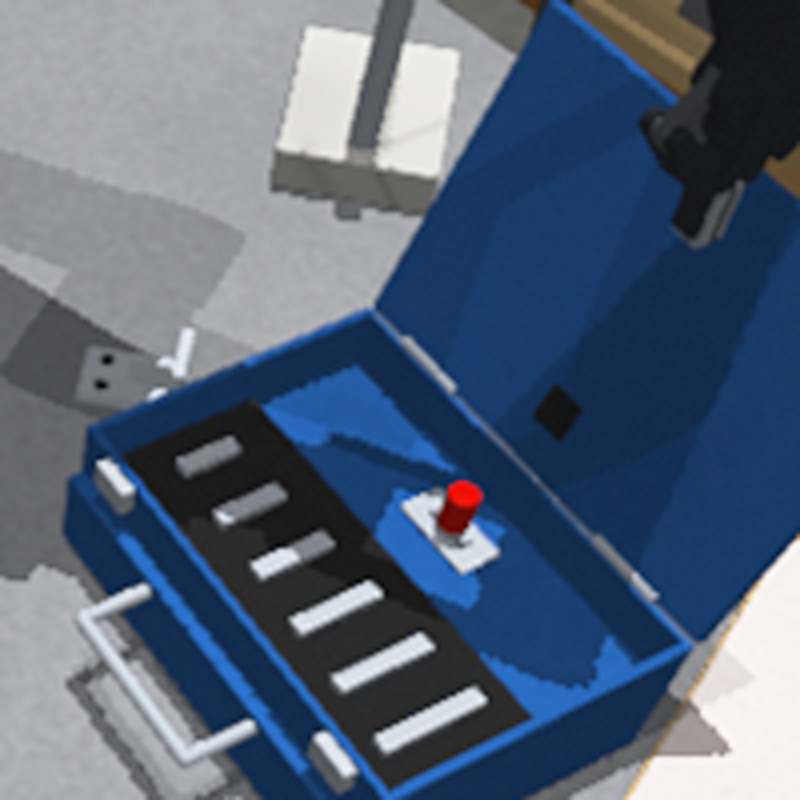

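Run:
```python
from h import *
s=snap("scene")
b=back(s,up([464,491],330,60,4),.098); print(b,tol(CH,b), tow(CH,[.064,0,.086]))
```

```text
[0.56075131 0.30627949 0.098     ] [0.06497455 0.00118334 0.098     ] [0.5617983  0.30515974 0.086     ]
```

carry_out(moves=[[[0, 0.1, 1, -0.1, -0.8, 0.2, -0.6], [0, 0, 1, -0.15, -0.8, 0, -0.2], [0, 0, 1, -0.12, -0.7, 0, -0.2], [0, 0, 1, 0, 0, 0, -0.2], [0, 0, 1, 0, 0, 0, -0.2]]])

```text
time_s: 10.25
ee_pos: [0.5654, 0.2892, 0.2879]
eef_rot: [-91.2, 0.0, -146.3]
force: [-0.2, 0.8, 0.4]
gripper_width: 0.0341
```

carry_out(moves=[[[0, 0, 1, 0, 0, 0, -0.2], [0, 0, 1, 0, 0, 0, -0.2], [0, 0, 1, 0, 0, 0, -0.2], [0, 0, 1, 0, 0, 0, -0.2], [0, 0, 1, 0, 0, 0, -0.2]]])

```text
time_s: 10.75
ee_pos: [0.5647, 0.2821, 0.2867]
eef_rot: [-91.4, -0.1, -105.1]
force: [0.0, 0.5, 0.2]
gripper_width: 0.0342
```

```bash
sed -i 's/^Rt=.*/import sys; Y=float(sys.argv[1]) if len(sys.argv)>1 else 172.55\nRt=R.from_euler("xyz",[-90,0,Y],degrees=True); Rc=R.from_euler("xyz",r,degrees=True)/' st.py; python3 st.py -97.45
```

```text
t 10.75 p [0.5647 0.2821 0.2867] rot [-9.140e+01 -1.000e-01 -1.051e+02] J [16. 29. 78.  1. 74. 31.] F [0.  0.5 0.2] w 0.0342 chest [ 0.0415 -0.0059  0.2867]
turn units to chest-aligned down: [-0.02 -0.17  0.95]
```

carry_out(moves=[[[-0.02, -0.17, 0.95, -0.09, 0.55, -0.8, -0.2], [0, 0, 0, 0, 0, -1, -0.2], [0, 0, 0, 0, 0, -1, -0.2], [0, 0, 0, 0, 0, -0.5, -0.2], [0, 0, 0, 0, 0, 0, -0.2]]])

```text
time_s: 11.25
ee_pos: [0.5619, 0.2995, 0.1526]
eef_rot: [-89.6, 0.2, -97.4]
force: [-0.5, -0.6, -0.1]
gripper_width: 0.0341
```

```bash
python3 st.py -97.45;python3 - <<'E'
from h import *
s=snap("scene");crop(s,330,60,530,260,4,"a8")
E
```

```text
t 11.25 p [0.5619 0.2995 0.1526] rot [-89.6   0.2 -97.4] J [18. 38. 85. -0. 57. 25.] F [-0.5 -0.6 -0.1] w 0.0341 chest [ 0.0584 -0.0009  0.1526]
turn units to chest-aligned down: [-0.01  0.05 -0.01]
```

View pics/a8.png

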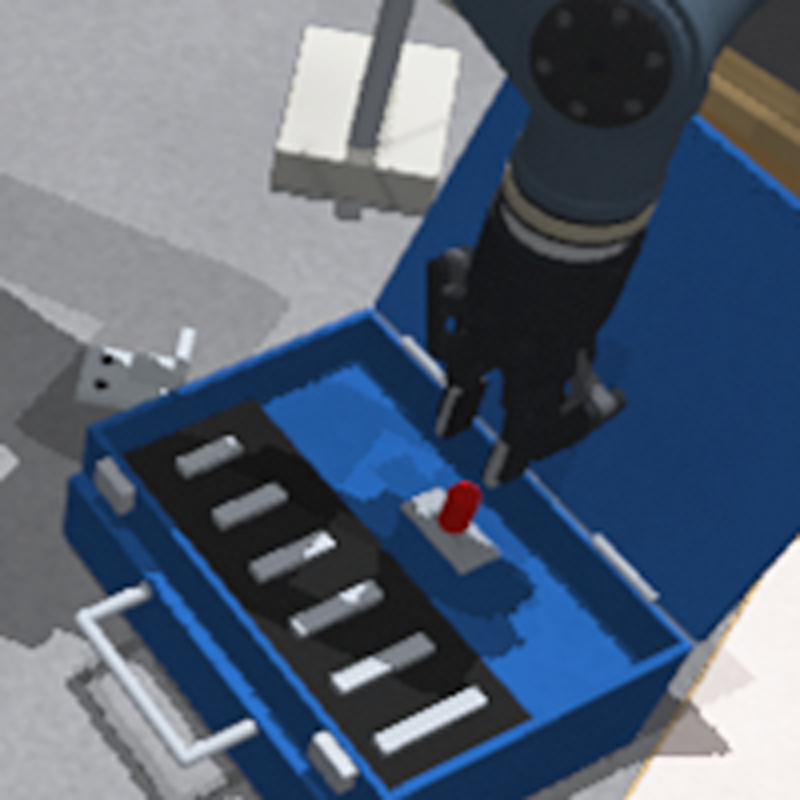

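carry_out(moves=[[[0, 0, 0, 0, 0.15, -0.6, -0.2], [0, 0, 0, 0, 0, -0.6, -0.2], [0, 0, 0, 0, 0, -0.4, -0.2], [0, 0, 0, 0, 0, 0, -0.2]]])

```text
time_s: 11.7
ee_pos: [0.5682, 0.3053, 0.0958]
eef_rot: [-88.8, 0.6, -97.5]
force: [0.1, -0.7, -0.5]
gripper_width: 0.0344
```

```bash
python3 st.py -97.45
```

```text
t 11.7 p [0.5682 0.3053 0.0958] rot [-88.8   0.6 -97.5] J [18. 42. 87. -0. 50. 26.] F [ 0.1 -0.7 -0.5] w 0.0344 chest [ 0.065  -0.0063  0.0958]
turn units to chest-aligned down: [-0.05  0.16  0.01]
```

carry_out(moves=[[[0, 0.16, 0, -0.16, 0, -0.22, -0.2], [0, 0, 0, 0, 0, 0, -1], [0, 0, 0, 0, 0, 0, -1], [0, 0, 0, 0, 0, 0, -1]]], squeeze=50)

```text
time_s: 12.1
ee_pos: [0.5616, 0.3055, 0.0902]
eef_rot: [-90.1, 0.5, -97.6]
force: [0.8, -1.1, -3.3]
gripper_width: 0.0181
```

```bash
python3 st.py -97.45
```

```text
t 12.1 p [0.5616 0.3055 0.0902] rot [-90.1   0.5 -97.6] J [18. 43. 87.  1. 51. 26.] F [ 0.8 -1.1 -3.3] w 0.0181 chest [0.0643 0.0002 0.0902]
turn units to chest-aligned down: [-0.06 -0.01  0.02]
```

Gripped (width 18 ≈ knob 20). Lift 22 mm.

carry_out(moves=[[[0, 0, 0, 0, 0, 0.25, -1], [0, 0, 0, 0, 0, 0.2, -1], [0, 0, 0, 0, 0, 0.2, -1], [0, 0, 0, 0, 0, 0, -1]]])

```text
time_s: 12.5
ee_pos: [0.5615, 0.3052, 0.1139]
eef_rot: [-90.2, 0.4, -97.6]
force: [-0.1, 2.4, -0.3]
gripper_width: 0.0179
```

```bash
python3 st.py -97.45
```

```text
t 12.5 p [0.5615 0.3052 0.1139] rot [-90.2   0.4 -97.6] J [18. 41. 86.  1. 53. 26.] F [-0.1  2.4 -0.3] w 0.0179 chest [0.064  0.0003 0.1139]
turn units to chest-aligned down: [-0.06 -0.01  0.02]
```

carry_out(moves=[[[0, 0, 0, 0, 0, 0, -0.3], [0, 0, 0, 0, 0, 0, -0.2], [0, 0, 0, 0, 0, 0.8, -0.2], [0, 0, 0, 0, 0, 1, -0.2], [0, 0, 0, -0.05, -0.5, 0.8, -0.2]]])

```text
time_s: 13.0
ee_pos: [0.5594, 0.2854, 0.2222]
eef_rot: [-90.2, 0.4, -97.5]
force: [0.5, -0.4, -0.4]
gripper_width: 0.0343
```

carry_out(moves=[[[0, 0, -1, -0.1, -1, 0, 0], [0, 0, -1, -0.1, -1, 0, 0], [0, 0, -1, -0.1, -1, 0, 0], [0, 0, -1, -0.1, -1, 0, 0], [0, 0, -1, -0.1, -1, 0, 0]]])

```text
time_s: 13.5
ee_pos: [0.5457, 0.083, 0.2395]
eef_rot: [-88.6, 1.4, -138.5]
force: [0.3, -0.5, -0.2]
gripper_width: 0.0426
```

```bash
python3 st.py;python3 - <<'E'
from h import *
s=snap("scene");crop(s,330,60,530,260,4,"a9")
b=snap("top","t3")
for z in (.098,.116,.120): print(((proj(s,tow(CH,[.064,0,z]))-[330,60])*4).round())
E
```

```text
t 13.5 p [0.5457 0.083  0.2395] rot [ -88.6    1.4 -138.5] J [-3. 25. 95. -0. 59. 46.] F [ 0.3 -0.5 -0.2] w 0.0426 chest [-0.1584 -0.0128  0.2395]
turn units to chest-aligned down: [ 0.12  0.23 -6.11]
[[462. 491.]]
[[471. 471.]]
[[472. 467.]]
```

View pics/a9.png

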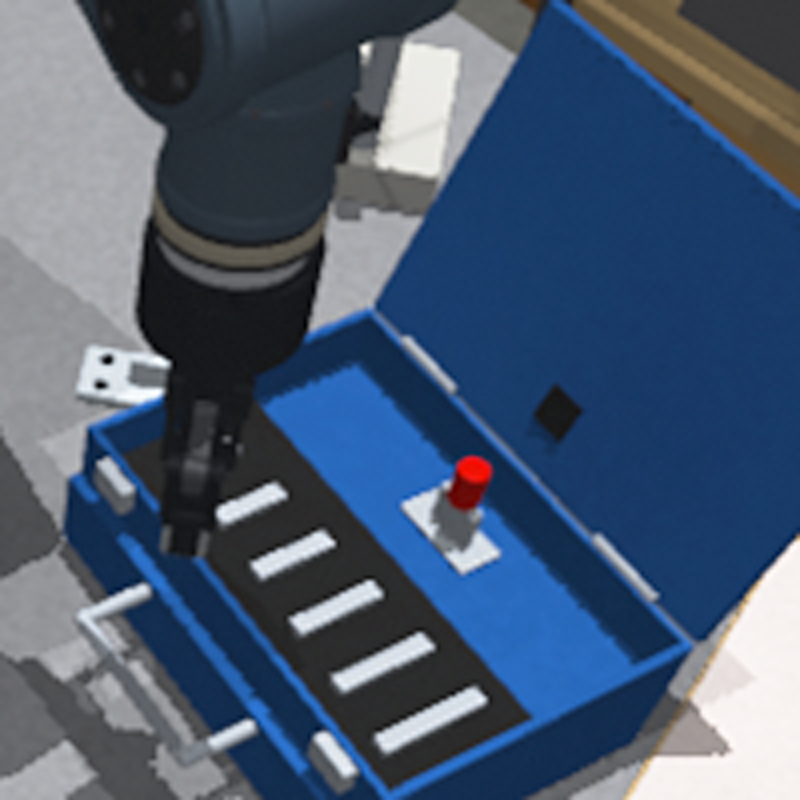

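View pics/t3.png

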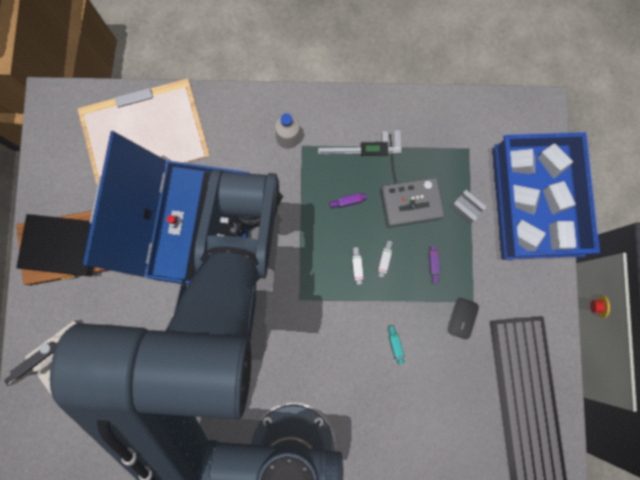

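carry_out(moves=[[[0.12, 0.23, -1, -0.1, -0.1, 0, 0], [0, 0, -1, 0, 0, 0, 0], [0, 0, -1, 0, 0, 0, 0], [0, 0, -1, 0, 0, 0, 0], [0, 0, -1, 0, 0, 0, 0]]])

```text
time_s: 14.1
ee_pos: [0.5441, 0.0762, 0.2468]
eef_rot: [-90.3, 1.1, 179.9]
force: [-0.0, -0.1, -1.1]
gripper_width: 0.0425
```

```bash
python3 st.py
```

```text
t 14.1 p [0.5441 0.0762 0.2468] rot [-90.3   1.1 179.9] J [-4. 24. 94.  0. 61. 86.] F [-0.  -0.1 -1.1] w 0.0425 chest [-0.1653 -0.0122  0.2468]
turn units to chest-aligned down: [-0.03  0.13 -0.92]
```

carry_out(moves=[[[-0.03, 0.13, -0.92, -0.29, 0.12, -0.5, 0], [0, 0, 0, 0, 0, -1, 0], [0, 0, 0, 0, 0, -1, 0], [0, 0, 0, 0, 0, -0.7, 0], [0, 0, 0, 0, 0, 0, 0]]])

```text
time_s: 14.6
ee_pos: [0.5381, 0.0847, 0.1242]
eef_rot: [-90.1, 1.2, 172.6]
force: [-0.7, 0.6, -0.0]
gripper_width: 0.0425
```

```bash
python3 st.py;python3 - <<'E'
from h import *
s=snap("scene");crop(s,330,60,530,260,4,"a10")
E
```

```text
t 14.6 p [0.5381 0.0847 0.1242] rot [-90.1   1.2 172.6] J [ -3.  34. 101.   0.  44.  94.] F [-0.7  0.6 -0. ] w 0.0425 chest [-0.1577 -0.005   0.1242]
turn units to chest-aligned down: [ 0.    0.15 -0.01]
```

View pics/a10.png

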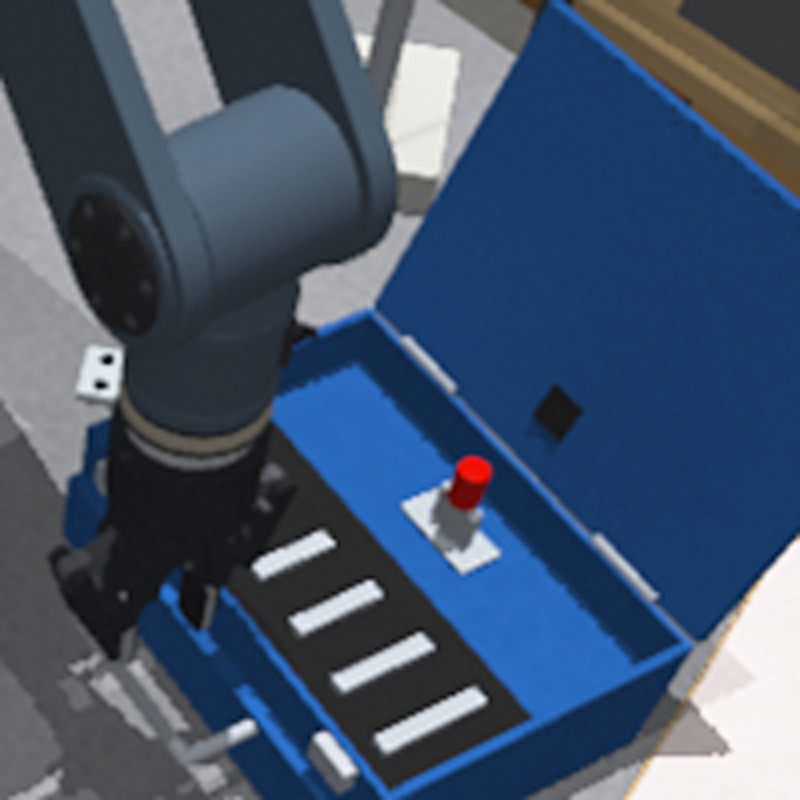

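carry_out(moves=[[[0, 0.15, 0, -0.1, -0.17, -0.5, 0], [0, 0, 0, 0, 0, -0.6, 0], [0, 0, 0, 0, 0, -0.45, 0], [0, 0, 0, 0, 0, 0, 0]]])

```text
time_s: 15.05
ee_pos: [0.5435, 0.079, 0.0718]
eef_rot: [-90.1, 1.3, 172.9]
force: [-1.2, 0.2, 0.0]
gripper_width: 0.0429
```

```bash
python3 st.py;python3 - <<'E'
from h import *
s=snap("scene");crop(s,310,120,460,270,5,"a11")
E
```

```text
t 15.05 p [0.5435 0.079  0.0718] rot [-90.1   1.3 172.9] J [ -3.  40. 102.   0.  38.  94.] F [-1.2  0.2  0. ] w 0.0429 chest [-0.1627 -0.0112  0.0718]
turn units to chest-aligned down: [ 0.01  0.16 -0.04]
```

View pics/a11.png

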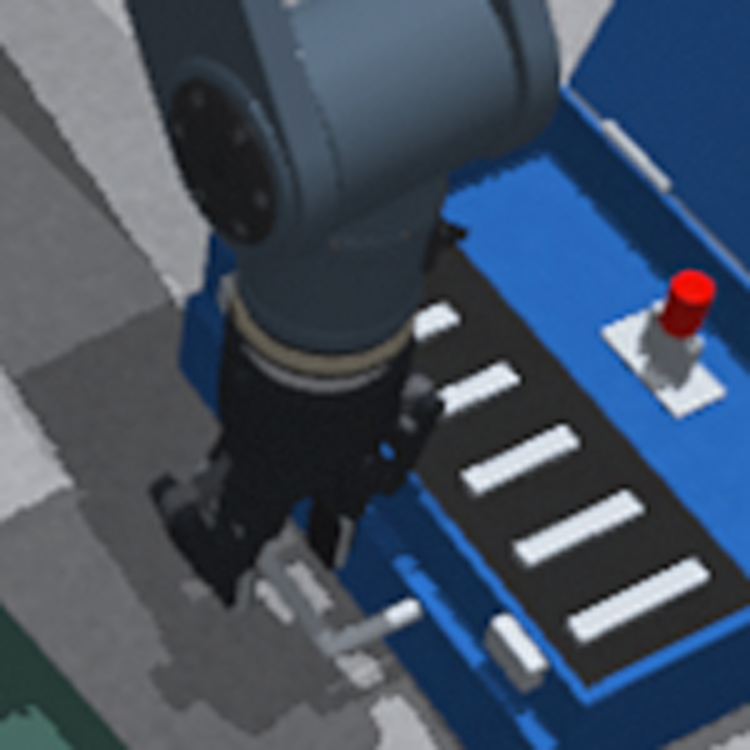

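carry_out(moves=[[[0, 0.16, 0, -0.3, 0, -0.35, 0], [0, 0, 0, 0, 0, -0.05, -1], [0, 0, 0, 0, 0, 0, -1], [0, 0, 0, 0, 0, 0, -1], [0, 0, 0, 0, 0, 0, -1]]], squeeze=50)

```text
time_s: 15.6
ee_pos: [0.5348, 0.0794, 0.0608]
eef_rot: [-90.0, 0.6, 172.9]
force: [1.8, 0.3, -5.5]
gripper_width: 0.0079
```

```bash
python3 st.py
```

```text
t 15.6 p [0.5348 0.0794 0.0608] rot [-90.    0.6 172.9] J [ -3.  40. 103.  -0.  36.  94.] F [ 1.8  0.3 -5.5] w 0.0079 chest [-0.1634 -0.0025  0.0608]
turn units to chest-aligned down: [ 0.01  0.07 -0.04]
```

carry_out(moves=[[[0, 0, 0, -0.06, -0.5, 0, -1], [0, 0, 0, -0.08, -0.6, 0, -1], [0, 0, 0, -0.08, -0.6, 0, -1], [0, 0, 0, -0.08, -0.6, 0, -1], [0, 0, 0, -0.08, -0.6, 0, -1]]])

```text
time_s: 16.1
ee_pos: [0.5198, -0.034, 0.0607]
eef_rot: [-90.3, 0.7, 173.0]
force: [1.1, 2.9, -3.1]
gripper_width: 0.0079
```

```bash
python3 st.py
```

```text
t 16.1 p [ 0.5198 -0.034   0.0607] rot [-90.3   0.7 173. ] J [-16.  40. 105.   1.  34.  80.] F [ 1.1  2.9 -3.1] w 0.0079 chest [-0.2777 -0.0023  0.0607]
turn units to chest-aligned down: [-0.02  0.09 -0.06]
```

carry_out(moves=[[[0, 0, 0, -0.06, -0.45, 0, -1], [0, 0, 0, -0.05, -0.35, 0, -1], [0, 0, 0, 0, 0, 0, -1]]])

```text
time_s: 16.4
ee_pos: [0.5153, -0.0674, 0.0609]
eef_rot: [-90.5, 0.7, 172.6]
force: [1.8, 6.0, -1.4]
gripper_width: 0.0078
```

```bash
python3 st.py
```

```text
t 16.4 p [ 0.5153 -0.0674  0.0609] rot [-90.5   0.7 172.6] J [-20.  40. 106.   1.  34.  76.] F [ 1.8  6.  -1.4] w 0.0078 chest [-0.3114 -0.0022  0.0609]
turn units to chest-aligned down: [-0.05  0.09 -0.01]
```

carry_out(moves=[[[0, 0, 0, 0, 0, 0, -0.2], [0, 0, 0, 0, 0, 0, 0], [0, 0, 0, 0, 0, 1, 0], [0, 0, 0, 0, 0, 1, 0], [0, 0, 0, 0, 0, 1, 0]]])

```text
time_s: 16.9
ee_pos: [0.5108, -0.0668, 0.1782]
eef_rot: [-90.6, -0.3, 172.7]
force: [0.9, -0.9, 0.1]
gripper_width: 0.0425
```

carry_out(moves=[[[0, 0, 0, 0, 1, 0.6, 0], [0, 0, 0, 0, 1, 0.4, 0], [0, 0, 0, 0, 1, 0, 0], [0, 0, 0, 0, 1, 0, 0]]])

```text
time_s: 17.3
ee_pos: [0.5163, 0.0912, 0.2283]
eef_rot: [-90.3, 0.9, 172.3]
force: [0.1, 0.2, 0.0]
gripper_width: 0.0428
```

```bash
python3 st.py
python3 - <<'E'
from h import *
t=snap("top","t4");s=snap("scene","s4")
crop(t,330,220,430,300,8,"c5")
E
```

```text
t 17.3 p [0.5163 0.0912 0.2283] rot [-90.3   0.9 172.3] J [-2. 24. 98.  0. 57. 95.] F [0.1 0.2 0. ] w 0.0428 chest [-0.1541  0.0173  0.2283]
turn units to chest-aligned down: [-0.03  0.12  0.03]
```

View pics/t4.png

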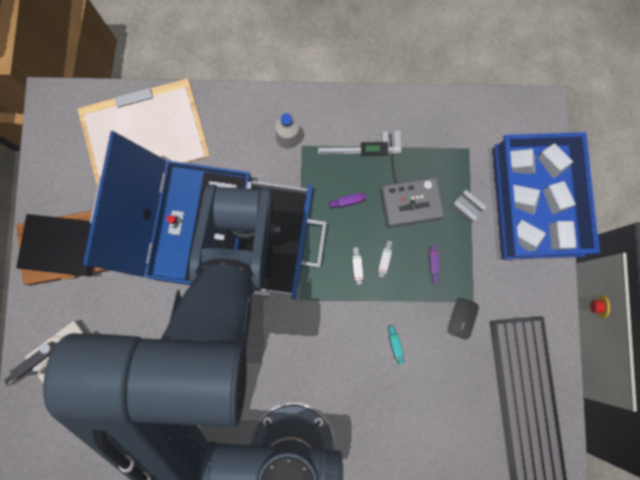

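View pics/s4.png

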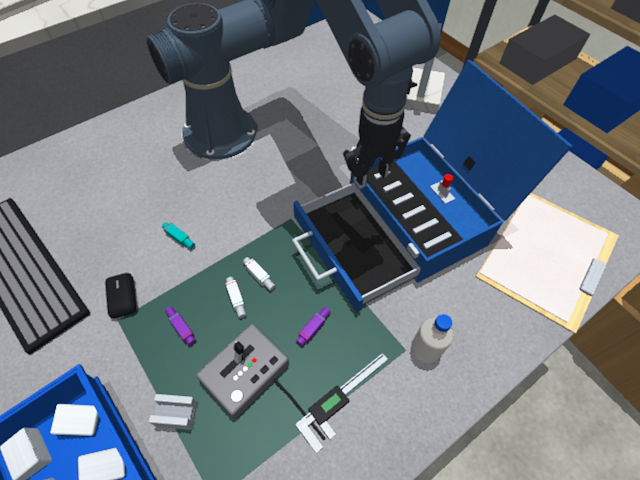

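View pics/c5.png

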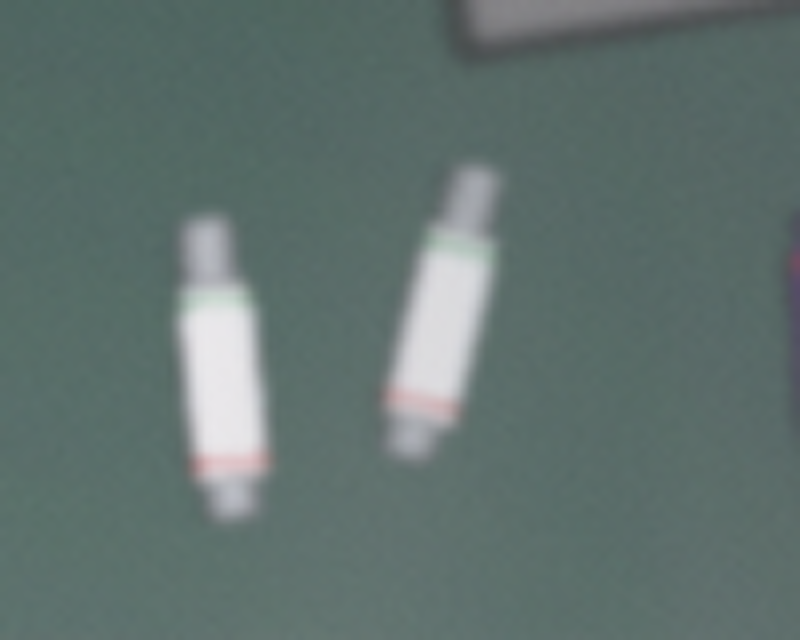

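carry_out(moves=[[[0, 0.1, 0.5, -0.25, -1, 0, 0], [0, 0, 0.5, -0.25, -1, 0, 0], [0, 0, 0.5, -0.25, -1, 0, 0], [0, 0, 0.1, -0.25, -1, 0, 0], [0, 0, 0, -0.25, -1, 0, 0]]])

```text
time_s: 17.9
ee_pos: [0.4641, -0.1082, 0.2287]
eef_rot: [-90.1, 0.2, -172.9]
force: [-0.2, 0.0, -0.7]
gripper_width: 0.0428
```

```bash
python3 st.py -175
```

```text
t 17.9 p [ 0.4641 -0.1082  0.2287] rot [ -90.1    0.2 -172.9] J [-27.  20. 104.   0.  55.  56.] F [-0.2  0.  -0.7] w 0.0428 chest [-0.3585  0.0433  0.2287]
turn units to chest-aligned down: [-0.02  0.02 -0.26]
```

carry_out(moves=[[[0, 0, -0.2, -0.1, -0.7, -0.5, 0], [0, 0, 0, -0.1, -0.7, -0.8, 0], [0, 0, 0, 0, 0, -1, 0], [0, 0, 0, 0, 0, -1, 0], [0, 0, 0, 0, 0, 0, 0]]])

```text
time_s: 18.4
ee_pos: [0.4549, -0.1786, 0.0953]
eef_rot: [-89.5, 0.6, -175.1]
force: [-0.9, 1.1, 0.2]
gripper_width: 0.0425
```

```bash
python3 st.py -175
```

```text
t 18.4 p [ 0.4549 -0.1786  0.0953] rot [ -89.5    0.6 -175.1] J [-35.  35. 109.  -0.  35.  51.] F [-0.9  1.1  0.2] w 0.0425 chest [-0.4295  0.0432  0.0953]
turn units to chest-aligned down: [0.05 0.08 0.01]
```

carry_out(moves=[[[0, 0.08, 0, 0, 0.36, 0, 0], [0, 0, 0, 0, 0, -0.6, 0], [0, 0, 0, 0, 0, -0.6, 0], [0, 0, 0, 0, 0, 0, 0]]])

```text
time_s: 18.8
ee_pos: [0.4568, -0.167, 0.0509]
eef_rot: [-89.3, 0.1, -175.0]
force: [-0.4, 0.4, 0.2]
gripper_width: 0.0426
```

```bash
python3 st.py -175
python3 - <<'E'
from h import *
s=snap("scene");crop(s,200,200,350,350,5,"a12")
E
```

```text
t 18.8 p [ 0.4568 -0.167   0.0509] rot [-8.93e+01  1.00e-01 -1.75e+02] J [-33.  40. 110.  -1.  29.  53.] F [-0.4  0.4  0.2] w 0.0426 chest [-0.4178  0.0429  0.0509]
turn units to chest-aligned down: [0.09 0.03 0.01]
```

View pics/a12.png

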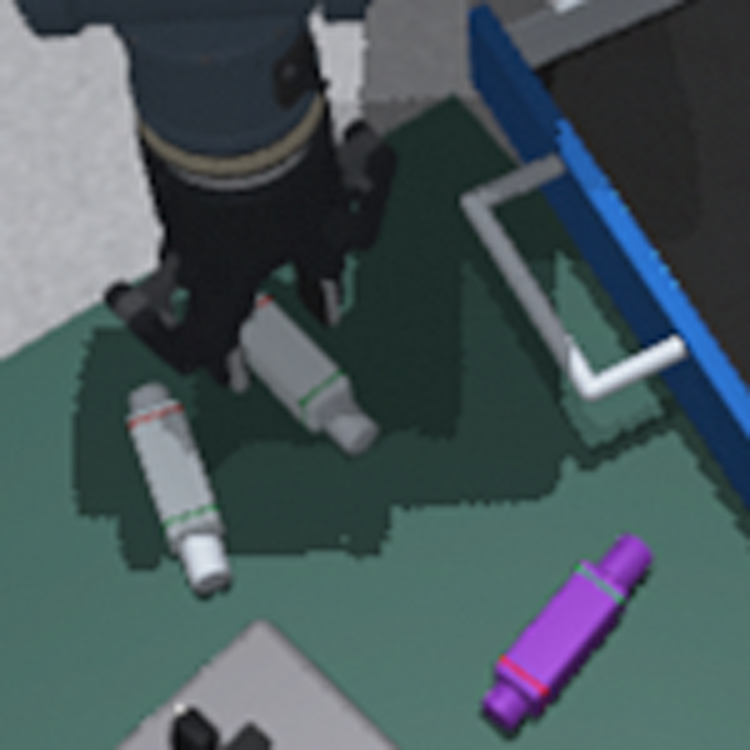

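carry_out(moves=[[[0.05, 0, 0, 0, 0.08, -0.4, 0], [0, 0, 0, 0, 0, -0.35, 0], [0, 0, 0, 0, 0, 0, 0]]])

```text
time_s: 19.15
ee_pos: [0.4613, -0.1667, 0.0279]
eef_rot: [-89.2, 0.8, -175.0]
force: [-1.1, 0.5, -0.6]
gripper_width: 0.0427
```

```bash
python3 st.py -175
```

```text
t 19.15 p [ 0.4613 -0.1667  0.0279] rot [ -89.2    0.8 -175. ] J [-33.  42. 111.  -0.  26.  52.] F [-1.1  0.5 -0.6] w 0.0427 chest [-0.4169  0.0384  0.0279]
turn units to chest-aligned down: [ 0.09  0.11 -0.  ]
```

carry_out(moves=[[[0.05, 0.1, 0, -0.1, 0.06, -0.18, 0], [0, 0, 0, 0, 0, 0, -1], [0, 0, 0, 0, 0, 0, -1], [0, 0, 0, 0, 0, 0, -1]]], squeeze=50)

```text
time_s: 19.55
ee_pos: [0.4592, -0.1656, 0.025]
eef_rot: [-89.4, 0.3, -174.9]
force: [0.6, -0.1, -1.2]
gripper_width: 0.023
```

```bash
python3 st.py -175
```

```text
t 19.55 p [ 0.4592 -0.1656  0.025 ] rot [ -89.4    0.3 -174.9] J [-33.  43. 111.  -1.  26.  53.] F [ 0.6 -0.1 -1.2] w 0.023 chest [-0.4161  0.0407  0.025 ]
turn units to chest-aligned down: [ 0.07  0.04 -0.01]
```

carry_out(moves=[[[0, 0, 0, 0, 0, 0.7, -1], [0, 0, 0, 0, 0, 1, -1], [0, 0, 0, 0, 0, 1, -1], [0, 0, 0, 0, 0, 0.6, -1]]])

```text
time_s: 19.95
ee_pos: [0.456, -0.1639, 0.1577]
eef_rot: [-89.8, -0.2, -174.9]
force: [0.7, 0.2, -0.7]
gripper_width: 0.0229
```

carry_out(moves=[[[0, 0, -0.5, 0, 1, 0, -1], [0, 0, -0.5, 0, 1, 0, -1], [0, 0, -0.5, 0, 1, 0, -1], [0, 0, 0, 0, 1, 0, -1], [0, 0, 0, 0, 1, 0, -1]]])

```text
time_s: 20.45
ee_pos: [0.4601, 0.0348, 0.1641]
eef_rot: [-89.3, 0.7, 171.9]
force: [1.2, -0.1, -1.4]
gripper_width: 0.0229
```

```bash
python3 st.py
```

```text
t 20.45 p [0.4601 0.0348 0.1641] rot [-89.3   0.7 171.9] J [ -9.  26. 110.  -1.  43.  90.] F [ 1.2 -0.1 -1.4] w 0.0229 chest [-0.2173  0.0658  0.1641]
turn units to chest-aligned down: [0.1  0.08 0.08]
```

carry_out(moves=[[[0.1, 0.08, 0.08, 0.14, 1, 0, -1], [0, 0, 0, 0, 0.05, 0, -1], [0, 0, 0, 0, 0, -0.8, -1], [0, 0, 0, 0, 0, -0.8, -1], [0, 0, 0, 0, 0, 0, -1]]])

```text
time_s: 20.95
ee_pos: [0.4646, 0.0833, 0.1004]
eef_rot: [-90.1, 0.2, 173.1]
force: [-1.7, -0.4, -1.0]
gripper_width: 0.023
```

```bash
python3 st.py;python3 - <<'E'
from h import *
s=snap("scene");crop(s,290,130,440,280,5,"a13")
E
```

```text
t 20.95 p [0.4646 0.0833 0.1004] rot [-90.1   0.2 173.1] J [ -3.  33. 111.   0.  35.  93.] F [-1.7 -0.4 -1. ] w 0.023 chest [-0.1686  0.0676  0.1004]
turn units to chest-aligned down: [-0.01  0.02 -0.07]
```

View pics/a13.png

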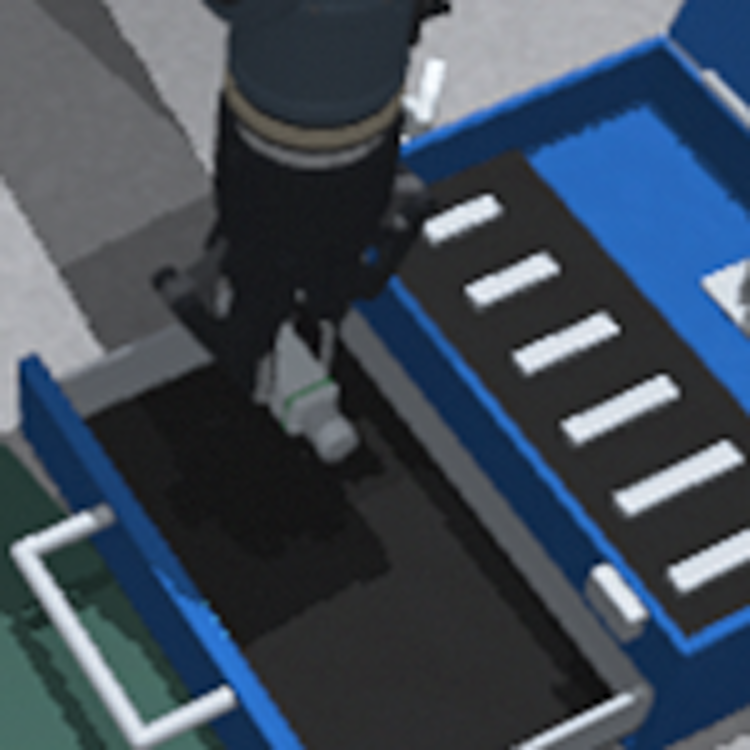

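carry_out(moves=[[[0, 0, 0, 0, -0.22, -0.3, -1], [0, 0, 0, -0.05, 0, -0.5, -1], [0, 0, 0, -0.05, 0, -0.4, -1], [0, 0, 0, 0, 0, 0, -1]]])

```text
time_s: 21.4
ee_pos: [0.4655, 0.0716, 0.0581]
eef_rot: [-90.1, 0.9, 173.0]
force: [-0.4, 0.2, -1.7]
gripper_width: 0.0231
```

```bash
python3 st.py
```

```text
t 21.4 p [0.4655 0.0716 0.0581] rot [-90.1   0.9 173. ] J [ -5.  38. 113.   0.  28.  92.] F [-0.4  0.2 -1.7] w 0.0231 chest [-0.1801  0.0652  0.0581]
turn units to chest-aligned down: [ 0.    0.11 -0.05]
```

carry_out(moves=[[[0, 0.1, 0, -0.05, 0, -0.35, -1], [0, 0, 0, 0, 0, -0.12, -1], [0, 0, 0, 0, 0, 0, -1]]])

```text
time_s: 21.7
ee_pos: [0.4668, 0.0702, 0.0432]
eef_rot: [-90.0, 0.5, 172.9]
force: [1.1, -0.8, -1.7]
gripper_width: 0.0226
```

```bash
python3 st.py
```

```text
t 21.7 p [0.4668 0.0702 0.0432] rot [-90.    0.5 172.9] J [ -5.  40. 113.  -0.  27.  92.] F [ 1.1 -0.8 -1.7] w 0.0226 chest [-0.1813  0.0637  0.0432]
turn units to chest-aligned down: [ 0.01  0.07 -0.04]
```

carry_out(moves=[[[0, 0, 0, 0, 0, -0.13, -1], [0, 0, 0, 0, 0, 0, -1]]])

```text
time_s: 21.9
ee_pos: [0.4682, 0.07, 0.0395]
eef_rot: [-90.0, 0.8, 172.9]
force: [0.5, -0.5, -1.6]
gripper_width: 0.0227
```

```bash
python3 st.py
```

```text
t 21.9 p [0.4682 0.07   0.0395] rot [-90.    0.8 172.9] J [ -5.  41. 113.  -0.  26.  92.] F [ 0.5 -0.5 -1.6] w 0.0227 chest [-0.1813  0.0623  0.0395]
turn units to chest-aligned down: [ 0.01  0.09 -0.04]
```

Close enough to the floor; open and rise.

carry_out(moves=[[[0, 0, 0, 0, 0, 0, -0.1], [0, 0, 0, 0, 0, 0, -0.1], [0, 0, 0, 0, 0, 0.6, -0.1], [0, 0, 0, 0, 0, 1, -0.1], [0, 0, 0, 0, 0, 1, 0]]])

```text
time_s: 22.4
ee_pos: [0.4652, 0.0702, 0.1431]
eef_rot: [-90.0, 0.2, 172.9]
force: [0.6, -0.2, 0.2]
gripper_width: 0.0428
```

carry_out(moves=[[[0, 0, 0, 0.3, 1, 0.5, 0], [0, 0, 0, 0.3, 1, 0, 0], [0, 0, 0, 0, 0, 0, 0]]])

```text
time_s: 22.7
ee_pos: [0.4935, 0.1516, 0.1712]
eef_rot: [-90.1, 1.0, 172.6]
force: [-0.1, -0.3, -0.8]
gripper_width: 0.0428
```

```bash
python3 st.py
python3 - <<'E'
from h import *
t=snap("top");s=snap("scene","s5")
crop(t,330,220,430,300,8,"c6")
E
```

```text
t 22.7 p [0.4935 0.1516 0.1712] rot [-90.1   1.  172.6] J [  5.  28. 103.  -0.  48. 102.] F [-0.1 -0.3 -0.8] w 0.0428 chest [-0.0971  0.0478  0.1712]
turn units to chest-aligned down: [-0.    0.12 -0.01]
```

View pics/s5.png

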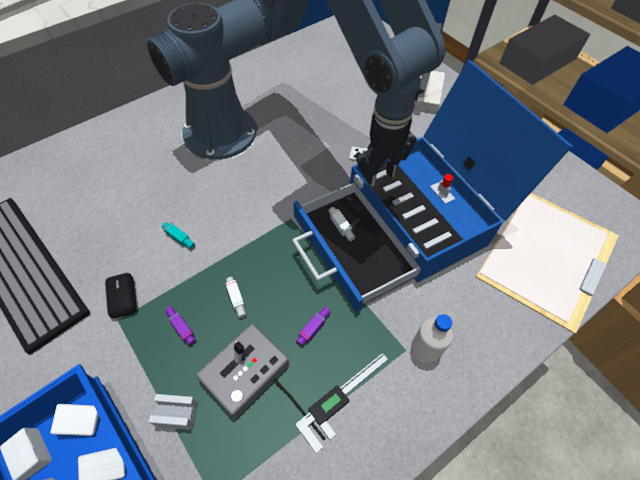

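View pics/c6.png

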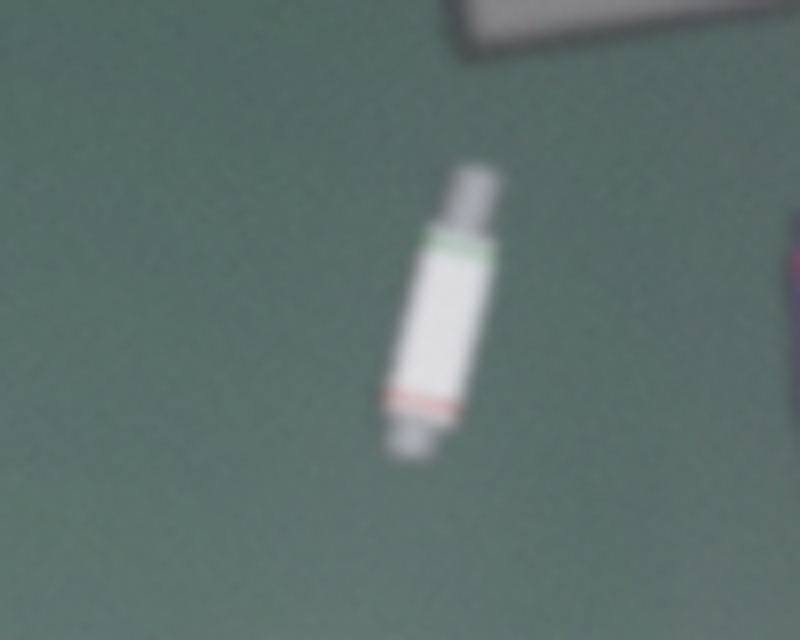

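carry_out(moves=[[[0, 0.1, -0.4, -0.05, -1, 0.4, 0], [0, 0, -0.4, -0.05, -1, 0.2, 0], [0, 0, 0, -0.05, -1, 0, 0], [0, 0, 0, -0.05, -1, 0, 0], [0, 0, 0, -0.05, -1, 0, 0]]])

```text
time_s: 23.3
ee_pos: [0.4743, -0.0563, 0.1917]
eef_rot: [-89.8, -0.7, 166.3]
force: [0.2, 0.1, 1.0]
gripper_width: 0.043
```

carry_out(moves=[[[0, 0, 0, -0.05, -1, 0, 0], [0, 0, 0, -0.05, -1, 0, 0], [0, 0, 0, -0.05, -1, 0, 0], [0, 0, 0, -0.05, -0.8, 0, 0], [0, 0, 0, 0, 0, 0, 0]]])

```text
time_s: 23.8
ee_pos: [0.457, -0.2224, 0.1882]
eef_rot: [-89.8, -1.2, 165.5]
force: [0.4, -0.3, 0.0]
gripper_width: 0.0429
```

```bash
python3 st.py 166
```

```text
t 23.8 p [ 0.457  -0.2224  0.1882] rot [-89.8  -1.2 165.5] J [-38.  27. 101.  -1.  53.  67.] F [ 0.4 -0.3  0. ] w 0.0429 chest [-0.4727  0.0356  0.1882]
turn units to chest-aligned down: [-0.01 -0.16  0.06]
```

carry_out(moves=[[[0, -0.16, 0.06, 0.4, -0.3, -0.3, 0], [0, 0, 0, 0, 0, -0.9, 0], [0, 0, 0, 0, 0, -0.9, 0], [0, 0, 0, 0, 0, -0.6, 0], [0, 0, 0, 0, 0, 0, 0]]])

```text
time_s: 24.3
ee_pos: [0.4662, -0.2348, 0.0755]
eef_rot: [-90.3, -0.4, 165.5]
force: [-0.6, 0.3, -0.9]
gripper_width: 0.0427
```

```bash
python3 st.py 166
python3 - <<'E'
from h import *
s=snap("scene");crop(s,180,220,330,370,5,"a14")
E
```

```text
t 24.3 p [ 0.4662 -0.2348  0.0755] rot [-90.3  -0.4 165.5] J [-39.  38. 104.   0.  38.  65.] F [-0.6  0.3 -0.9] w 0.0427 chest [-0.4838  0.0247  0.0755]
turn units to chest-aligned down: [-0.05 -0.04  0.06]
```

View pics/a14.png

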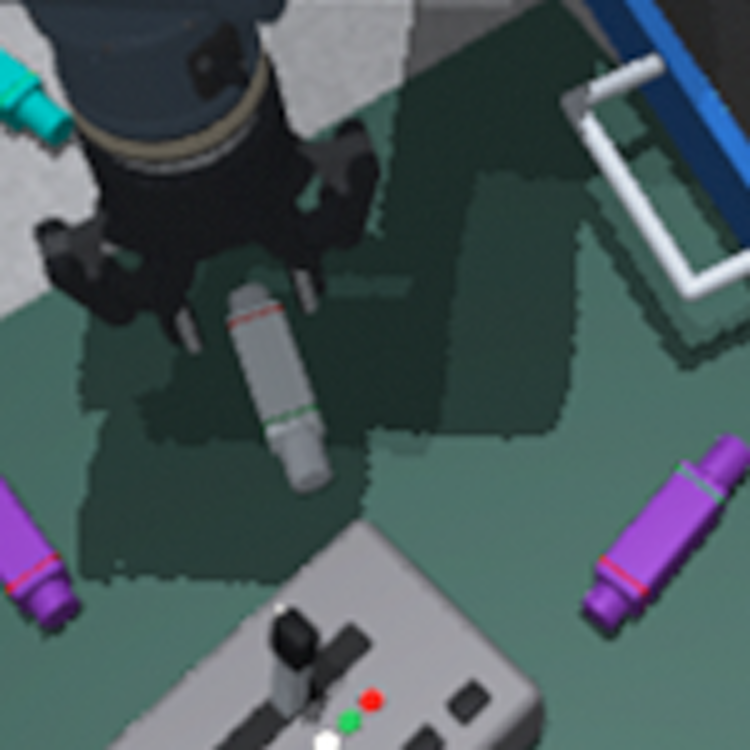

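carry_out(moves=[[[0, 0, 0.06, 0.2, 0, -0.5, 0], [0, 0, 0, 0, 0, -0.5, 0], [0, 0, 0, 0, 0, -0.35, 0], [0, 0, 0, 0, 0, 0, 0]]])

```text
time_s: 24.75
ee_pos: [0.4759, -0.2359, 0.0259]
eef_rot: [-90.2, -0.0, 166.0]
force: [-0.2, -0.1, -0.7]
gripper_width: 0.0421
```

```bash
python3 st.py 166
```

```text
t 24.75 p [ 0.4759 -0.2359  0.0259] rot [-90.2  -0.  166. ] J [-39.  44. 104.   0.  32.  65.] F [-0.2 -0.1 -0.7] w 0.0421 chest [-0.4836  0.015   0.0259]
turn units to chest-aligned down: [-0.02  0.    0.  ]
```

carry_out(moves=[[[0, 0, 0, 0, 0, -0.1, -1], [0, 0, 0, 0, 0, 0, -1], [0, 0, 0, 0, 0, 0, -1], [0, 0, 0, 0, 0, 0, -1]]])

```text
time_s: 25.15
ee_pos: [0.4769, -0.2366, 0.0246]
eef_rot: [-90.1, 0.2, 166.0]
force: [-0.2, -0.4, -0.4]
gripper_width: 0.0227
```

```bash
python3 st.py 166; python3 -c "
from h import *
print(tow(CH,[-.176,-.045,0]))"
```

```text
t 25.15 p [ 0.4769 -0.2366  0.0246] rot [-90.1   0.2 166. ] J [-39.  44. 104.   0.  32.  65.] F [-0.2 -0.4 -0.4] w 0.0227 chest [-0.4842  0.0139  0.0246]
turn units to chest-aligned down: [-0.    0.03 -0.  ]
[0.5752998  0.06135098 0.        ]
```

carry_out(moves=[[[0, 0, 0, 0, 0, 0.7, -1], [0, 0, 0, 0, 0, 1, -1], [0, 0, 0, 0, 0, 1, -1], [0, 0, 0, 0, 0, 0.7, -1], [0, 0, 0.4, 0.31, 0.93, 0, -1]]])

```text
time_s: 25.65
ee_pos: [0.4887, -0.2021, 0.1657]
eef_rot: [-90.0, 0.3, 169.0]
force: [1.0, 0.3, -2.4]
gripper_width: 0.0228
```

carry_out(moves=[[[0, 0, 0.4, 0.31, 0.93, 0, -1], [0, 0, 0, 0.31, 0.93, 0, -1], [0, 0, 0, 0.31, 0.93, 0, -1], [0, 0, 0, 0.31, 0.93, 0, -1], [0, 0, 0, 0.31, 0.93, 0, -1]]])

```text
time_s: 26.15
ee_pos: [0.552, -0.0115, 0.1699]
eef_rot: [-89.9, 0.6, 172.0]
force: [0.3, -0.3, -2.1]
gripper_width: 0.0225
```

```bash
python3 st.py
```

```text
t 26.15 p [ 0.552  -0.0115  0.1699] rot [-89.9   0.6 172. ] J [-13.  31.  97.  -0.  51.  85.] F [ 0.3 -0.3 -2.1] w 0.0225 chest [-0.2513 -0.0314  0.1699]
turn units to chest-aligned down: [0.03 0.08 0.07]
```

carry_out(moves=[[[0.03, 0.08, 0.07, 0.25, 0.85, 0, -1], [0, 0, 0, 0.25, 0.75, 0, -1], [0, 0, 0, 0, 0, 0, -1]]])

```text
time_s: 26.45
ee_pos: [0.5727, 0.0601, 0.1707]
eef_rot: [-90.1, 0.0, 172.9]
force: [-0.4, -0.2, -1.0]
gripper_width: 0.023
```

```bash
python3 st.py
```

```text
t 26.45 p [0.5727 0.0601 0.1707] rot [-90.1   0.  172.9] J [-5. 32. 94.  0. 54. 92.] F [-0.4 -0.2 -1. ] w 0.023 chest [-0.1776 -0.0426  0.1707]
turn units to chest-aligned down: [-0.01  0.01 -0.04]
```

Down 0.115 first (to ~0.055).

carry_out(moves=[[[0, 0, 0, 0, 0, -0.8, -1], [0, 0, 0, 0, 0, -0.9, -1], [0, 0, 0, 0, 0, -0.7, -1], [0, 0, 0, 0, 0, -0.4, -1], [0, 0, 0, 0, 0, 0, -1]]])

```text
time_s: 26.95
ee_pos: [0.5727, 0.0597, 0.0578]
eef_rot: [-90.0, 0.3, 173.1]
force: [-0.7, 0.9, -1.2]
gripper_width: 0.0229
```

```bash
python3 st.py;python3 - <<'E'
from h import *
s=snap("scene");crop(s,290,130,440,310,4,"a15")
E
```

```text
t 26.95 p [0.5727 0.0597 0.0578] rot [-90.    0.3 173.1] J [-5. 42. 97.  0. 40. 92.] F [-0.7  0.9 -1.2] w 0.0229 chest [-0.178  -0.0426  0.0578]
turn units to chest-aligned down: [ 0.    0.04 -0.07]
```

View pics/a15.png

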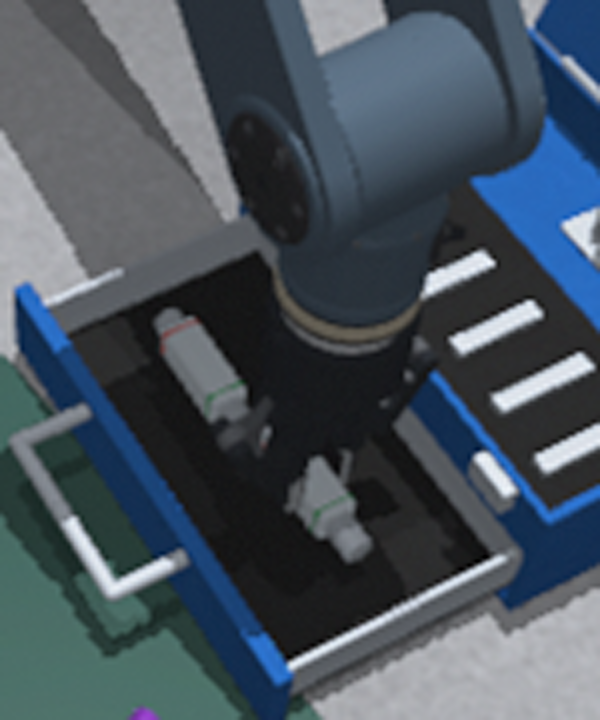

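carry_out(moves=[[[0, 0, 0, 0, 0, -0.3, -1], [0, 0, 0, 0, 0, -0.17, -1], [0, 0, 0, 0, 0, 0, -1]]])

```text
time_s: 27.3
ee_pos: [0.5751, 0.0585, 0.0413]
eef_rot: [-90.0, 0.7, 173.0]
force: [0.7, 0.2, -0.6]
gripper_width: 0.0229
```

```bash
python3 st.py
```

```text
t 27.3 p [0.5751 0.0585 0.0413] rot [-90.    0.7 173. ] J [-5. 44. 97.  0. 38. 92.] F [ 0.7  0.2 -0.6] w 0.0229 chest [-0.1788 -0.0452  0.0413]
turn units to chest-aligned down: [ 0.01  0.09 -0.06]
```

carry_out(moves=[[[0, 0, 0, 0, 0, -0.07, -1], [0, 0, 0, 0, 0, 0, -0.1], [0, 0, 0, 0, 0, 0, -0.1], [0, 0, 0, 0, 0, 0.6, -0.1], [0, 0, 0, 0, 0, 1, -0.1]]])

```text
time_s: 27.8
ee_pos: [0.573, 0.0586, 0.1009]
eef_rot: [-90.0, 0.3, 173.0]
force: [0.1, -0.1, 0.4]
gripper_width: 0.0387
```

carry_out(moves=[[[0, 0, 0, 0, 0, 1, -0.1], [0, 0, 0, 0, 1, 0.5, 0], [0, 0, 0, 0, 1, 0, 0], [0, 0, 0, 0, 0, 0, 0]]])

```text
time_s: 28.2
ee_pos: [0.5777, 0.1397, 0.1716]
eef_rot: [-90.2, 1.2, 172.8]
force: [-0.5, -0.6, -0.6]
gripper_width: 0.0426
```

```bash
python3 st.py
python3 - <<'E'
from h import *
t=snap("top");s=snap("scene","s6")
crop(s,280,130,480,310,4,"a16"); crop(t,230,160,330,310,4,"c7")
E
```

```text
t 28.2 p [0.5777 0.1397 0.1716] rot [-90.2   1.2 172.8] J [  3.  33.  92.  -0.  54. 100.] F [-0.5 -0.6 -0.6] w 0.0426 chest [-0.098  -0.0372  0.1716]
turn units to chest-aligned down: [-0.    0.15 -0.03]
```

View pics/a16.png

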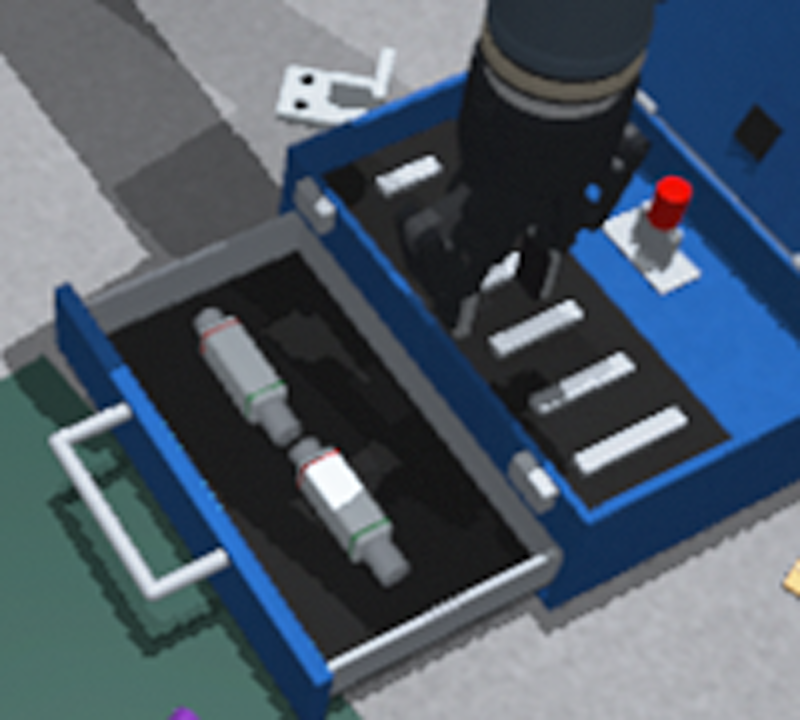

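View pics/s6.png

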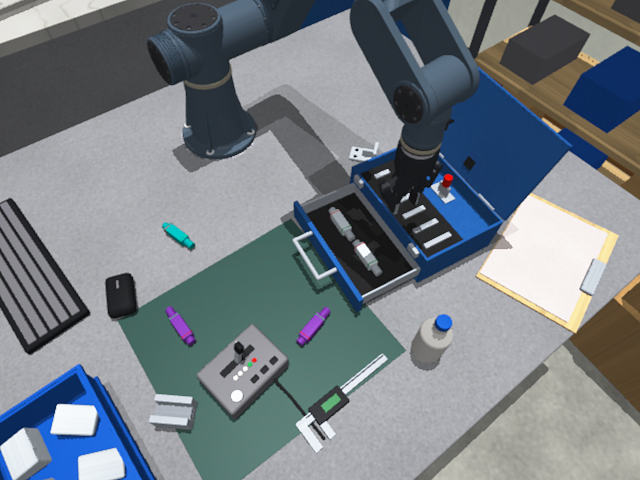

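carry_out(moves=[[[0, 0.1, 0, -0.31, -0.95, 0, 0], [0, 0, 0, -0.31, -0.95, 0, 0], [0, 0, 0, -0.31, -0.95, 0, 0], [0, 0, 0, -0.31, -0.95, 0, 0], [0, 0, 0, -0.31, -0.95, 0, 0]]])

```text
time_s: 28.8
ee_pos: [0.5133, -0.0591, 0.1691]
eef_rot: [-89.9, 0.3, 173.1]
force: [0.9, 0.6, 0.5]
gripper_width: 0.0423
```

carry_out(moves=[[[0, 0, 0, 0, -0.05, 0, 0], [0, 0, 0, 0, 0, 0, 0]]])

```text
time_s: 29.0
ee_pos: [0.5108, -0.0678, 0.1682]
eef_rot: [-89.9, 0.2, 172.5]
force: [0.2, 0.4, 0.9]
gripper_width: 0.0425
```

```bash
python3 st.py
```

```text
t 29.0 p [ 0.5108 -0.0678  0.1682] rot [-89.9   0.2 172.5] J [-20.  29. 102.  -0.  49.  78.] F [0.2 0.4 0.9] w 0.0425 chest [-0.3124  0.0022  0.1682]
turn units to chest-aligned down: [0.02 0.02 0.01]
```

carry_out(moves=[[[0, 0, 0, 0, 0, -0.8, 0], [0, 0, 0, 0, 0, -0.8, 0], [0, 0, 0, -0.03, 0, -0.7, 0], [0, 0, 0, -0.03, 0, -0.4, 0], [0, 0, 0, 0, 0, 0, 0]]])

```text
time_s: 29.5
ee_pos: [0.5102, -0.067, 0.0572]
eef_rot: [-89.8, 0.4, 172.5]
force: [-0.5, -0.0, 0.1]
gripper_width: 0.0429
```

```bash
python3 st.py
```

```text
t 29.5 p [ 0.5102 -0.067   0.0572] rot [-89.8   0.4 172.5] J [-20.  40. 106.  -0.  33.  78.] F [-0.5 -0.   0.1] w 0.0429 chest [-0.3117  0.0029  0.0572]
turn units to chest-aligned down: [0.03 0.05 0.01]
```

carry_out(moves=[[[0, 0, 0, 0, 0, 0, -1], [0, 0, 0, 0, 0, 0, -1], [0, 0, 0, 0, 0, 0, -1], [0, 0, 0, 0.03, 0.2, 0, -1], [0, 0, 0, 0.05, 0.4, 0, -1]]])

```text
time_s: 30.0
ee_pos: [0.514, -0.0431, 0.0579]
eef_rot: [-89.7, 0.4, 172.5]
force: [0.3, -1.8, -8.1]
gripper_width: 0.0078
```

carry_out(moves=[[[0, 0, 0, 0.06, 0.45, 0, -1], [0, 0, 0, 0.06, 0.45, 0, -1], [0, 0, 0, 0.06, 0.45, 0, -1], [0, 0, 0, 0.06, 0.45, 0, -1], [0, 0, 0, 0.05, 0.4, 0, -1]]])

```text
time_s: 30.5
ee_pos: [0.526, 0.0475, 0.0579]
eef_rot: [-89.6, 0.5, 172.5]
force: [1.1, -2.7, -7.8]
gripper_width: 0.0082
```

```bash
python3 st.py
```

```text
t 30.5 p [0.526  0.0475 0.0579] rot [-89.6   0.5 172.5] J [ -7.  40. 104.  -1.  35.  91.] F [ 1.1 -2.7 -7.8] w 0.0082 chest [-0.1961  0.0021  0.0579]
turn units to chest-aligned down: [0.06 0.06 0.01]
```

carry_out(moves=[[[0, 0, 0, 0.05, 0.35, 0, -1], [0, 0, 0, 0.04, 0.3, 0, -1], [0, 0, 0, 0.02, 0.15, 0, -1], [0, 0, 0, 0.01, 0.1, 0, -1], [0, 0, 0, 0.01, 0.1, 0, -1]]])

```text
time_s: 31.0
ee_pos: [0.5307, 0.0826, 0.0579]
eef_rot: [-88.7, 0.4, 173.3]
force: [-1.5, -21.0, -6.7]
gripper_width: 0.0075
```

```bash
python3 st.py
```

```text
t 31.0 p [0.5307 0.0826 0.0579] rot [-88.7   0.4 173.3] J [ -2.  41. 103.  -2.  36.  96.] F [ -1.5 -21.   -6.7] w 0.0075 chest [-0.1607  0.002   0.0579]
turn units to chest-aligned down: [ 0.17  0.03 -0.09]
```

carry_out(moves=[[[0, 0, 0, 0, 0, 0, -1], [0, 0, 0, 0, 0, 0, -0.2], [0, 0, 0, 0, 0, 0, -0.1], [0, 0, 0, 0, -0.05, 0.7, -0.1], [0, 0, 0, 0, 0, 1, -0.1]]])

```text
time_s: 31.5
ee_pos: [0.5285, 0.0806, 0.1252]
eef_rot: [-88.7, -0.1, 173.1]
force: [1.1, -0.7, 0.6]
gripper_width: 0.0383
```

carry_out(moves=[[[0, 0, 0, 0, -0.2, 1, -0.3], [0, 0, 0, 0, -0.2, 1, -0.6], [0, 0, 0, 0, 0, 1, -1]]])

```text
time_s: 31.8
ee_pos: [0.5274, 0.0663, 0.251]
eef_rot: [-88.8, -0.0, 173.3]
force: [-0.0, -0.4, -0.4]
gripper_width: 0.004
```

```bash
python3 st.py
python3 - <<'E'
from h import *
s=snap("scene");
crop(s,320,60,520,290,3,"a17"); t=snap("top"); crop(t,80,120,340,310,3,"c8")
# handle position home
print(((proj(t,tow(CH,[-.162,.0,.054]))[0]-[80,120])*3).round(), ((proj(s,tow(CH,[-.162,-.055,.054]))[0]-[320,60])*3).round())
E
```

```text
t 31.8 p [0.5274 0.0663 0.251 ] rot [-88.8  -0.  173.3] J [-4. 23. 95. -1. 62. 93.] F [-0.  -0.4 -0.4] w 0.004 chest [-0.1773  0.0031  0.251 ]
turn units to chest-aligned down: [ 0.15 -0.02 -0.09]
[552. 346.] [167. 568.]
```

View pics/a17.png

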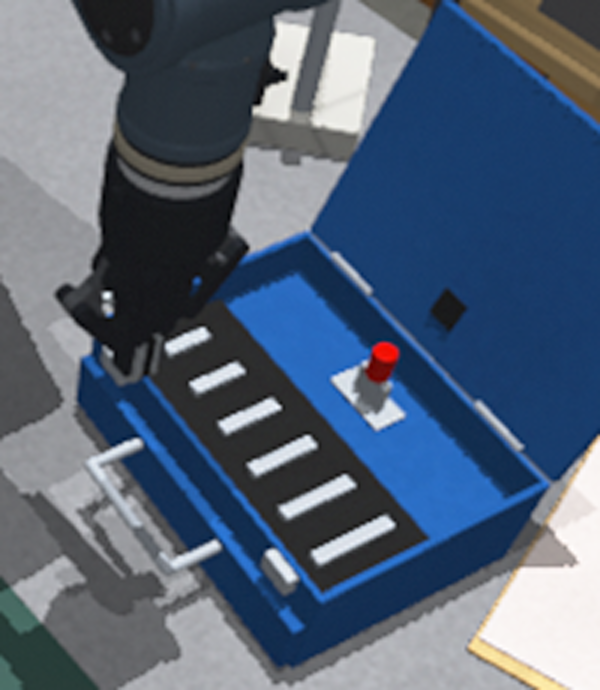

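View pics/c8.png

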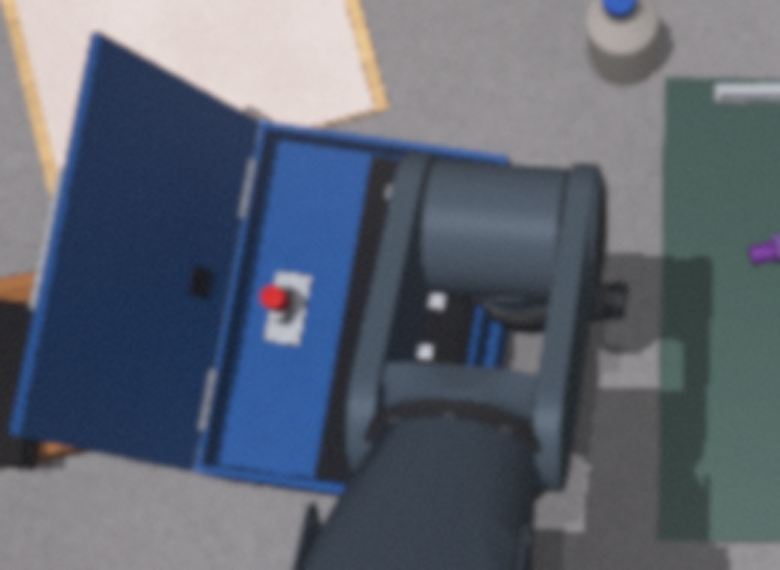

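carry_out(moves=[[[0.15, 0, -0.09, 0, 0.2, 0.9, -1], [0, 0, 0, 0, 0.3, 0.9, -1], [0, 0, 0, 0.05, 0.3, 0.9, -1], [0, 0, 0, 0.14, 0.9, 0.5, -1], [0, 0, 0, 0.14, 1, 0, -1]]])

```text
time_s: 32.4
ee_pos: [0.5418, 0.1765, 0.3902]
eef_rot: [-90.2, 0.7, 172.3]
force: [0.4, 0.2, -0.7]
gripper_width: -0.0001
```

```bash
python3 st.py
```

```text
t 32.4 p [0.5418 0.1765 0.3902] rot [-90.2   0.7 172.3] J [  7.  18.  79.   0.  82. 105.] F [ 0.4  0.2 -0.7] w -0.0001 chest [-0.0661  0.0031  0.3902]
turn units to chest-aligned down: [-0.02  0.09  0.03]
```

carry_out(moves=[[[0, 0, 0, 0.14, 1, 0.1, -1], [0, 0, 0, 0.14, 1, 0, -1], [0, 0, 0, 0.14, 1, 0, -1], [0, 0, 0, 0.14, 1, 0, -1], [0, 0, 0, 0.14, 1, 0, -1]]])

```text
time_s: 32.9
ee_pos: [0.5672, 0.3867, 0.3954]
eef_rot: [-90.4, 0.8, 172.4]
force: [-0.2, -0.6, -0.2]
gripper_width: -0.0002
```

carry_out(moves=[[[0, 0, 0, 0.14, 1, 0, -1], [0, 0, 0, 0.14, 1, 0, -1], [0, 0, 0, 0.1, 0.6, 0, -1], [0, 0, 0, 0, 0, 0, -1]]])

```text
time_s: 33.3
ee_pos: [0.5779, 0.5028, 0.3909]
eef_rot: [-90.4, 0.5, 173.0]
force: [0.8, -0.5, -0.0]
gripper_width: 0.0001
```

```bash
python3 st.py
python3 - <<'E'
from h import *
s=snap("scene","s7");
E
```

```text
t 33.3 p [0.5779 0.5028 0.3909] rot [-90.4   0.5 173. ] J [ 33.  37.  47.  -0.  95. 130.] F [ 0.8 -0.5 -0. ] w 0.0001 chest [0.262  0.0097 0.3909]
turn units to chest-aligned down: [-0.04  0.07 -0.06]
```

View pics/s7.png

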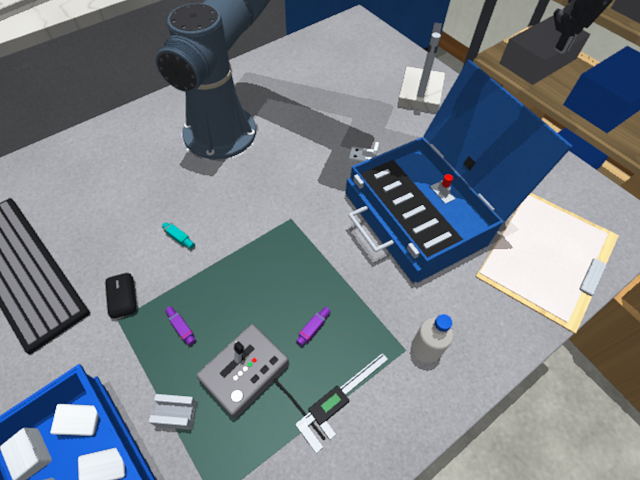

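Run:
```python
from h import *
s=snap("scene");t=snap("top","t8")
for f in (1.7,1.8,1.9,1.95):
    e=[.105-.21*np.cos(f),.1+.21*np.sin(f)]
    print(f,[proj(s,tow(CH,[e[0],y,e[1]]))[0].round(0) for y in(.15,-.15)],[proj(t,tow(CH,[e[0],y,e[1]]))[0].round(0) for y in(.15,-.15)])
```

```text
1.7 [array([453.,  61.]), array([557., 150.])] [array([104., 268.]), array([131., 131.])]
1.8 [array([460.,  59.]), array([564., 147.])] [array([ 95., 266.]), array([122., 130.])]
1.9 [array([466.,  59.]), array([570., 146.])] [array([ 87., 265.]), array([114., 130.])]
1.95 [array([469.,  59.]), array([573., 145.])] [array([ 83., 265.]), array([110., 130.])]
```

View pics/t8.png

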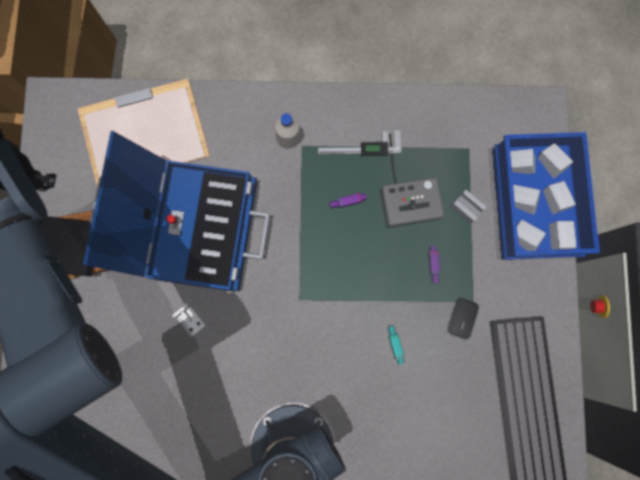

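carry_out(moves=[[[0, 0, 0, 0, -0.1, -0.9, -1], [0, 0, 0, 0, 0, -1, -1], [0, 0, 0, 0, 0, -0.8, -1], [0, 0, 0, 0, 0, 0, -1]]])

```text
time_s: 33.85
ee_pos: [0.5793, 0.4884, 0.2863]
eef_rot: [-90.4, 0.9, 172.4]
force: [-0.1, 0.3, -0.5]
gripper_width: 0.0001
```

```bash
python3 st.py
python3 - <<'E'
import numpy as np
u=np.array([.1297,.9916])
for f in np.arange(1.9,-.01,-.1):
    q=np.array([.105,.1])+.19*np.array([-np.cos(f),np.sin(f)])+.010*np.array([np.sin(f),np.cos(f)])+[.0145,.017]
    if f<1.9:
        d=q-p; print(round(f,1),q.round(3),(u*d[0]/.04).round(2),(d[1]/.04).round(2))
    else: print(f,q.round(3))
    p=q
E
```

```text
t 33.85 p [0.5793 0.4884 0.2863] rot [-90.4   0.9 172.4] J [ 32.  39.  58.  -0.  82. 129.] F [-0.1  0.3 -0.5] w 0.0001 chest [0.248  0.0064 0.2863]
turn units to chest-aligned down: [-0.04  0.12  0.01]
1.9 [0.19  0.294]
1.8 [0.172 0.3  ] [-0.06 -0.45] 0.15
1.7 [0.154 0.304] [-0.06 -0.46] 0.11
1.6 [0.135 0.307] [-0.06 -0.47] 0.06
1.5 [0.116 0.307] [-0.06 -0.47] 0.02
1.4 [0.097 0.306] [-0.06 -0.47] -0.03
1.3 [0.078 0.303] [-0.06 -0.46] -0.08
1.2 [0.06  0.298] [-0.06 -0.45] -0.13
1.1 [0.042 0.291] [-0.06 -0.44] -0.17
1.0 [0.025 0.282] [-0.06 -0.42] -0.21
0.9 [0.009 0.272] [-0.05 -0.4 ] -0.26
0.8 [-0.006  0.26 ] [-0.05 -0.37] -0.29
0.7 [-0.019  0.247] [-0.04 -0.34] -0.33
0.6 [-0.032  0.233] [-0.04 -0.3 ] -0.36
0.5 [-0.042  0.217] [-0.03 -0.27] -0.39
0.4 [-0.052  0.2  ] [-0.03 -0.23] -0.42
0.3 [-0.059  0.183] [-0.02 -0.18] -0.44
0.2 [-0.065  0.165] [-0.02 -0.14] -0.45
0.1 [-0.069  0.146] [-0.01 -0.09] -0.47
-0.0 [-0.071  0.127] [-0.01 -0.05] -0.47
```

carry_out(moves=[[[0, 0.1, 0, -0.08, -0.6, 0.2, -1], [0, 0, 0, -0.08, -0.6, 0.1, -1], [0, 0, 0, -0.06, -0.5, 0.15, -1], [0, 0, 0, -0.06, -0.47, 0.1, -1], [0, 0, 0, -0.06, -0.47, 0.06, -1]]])

```text
time_s: 34.35
ee_pos: [0.5674, 0.3808, 0.3206]
eef_rot: [-91.1, 0.6, 172.3]
force: [-0.0, 0.6, -4.5]
gripper_width: 0.0
```

```bash
python3 st.py
```

```text
t 34.35 p [0.5674 0.3808 0.3206] rot [-91.1   0.6 172.3] J [ 24.  31.  69.   1.  79. 122.] F [-0.   0.6 -4.5] w 0.0 chest [0.1397 0.0042 0.3206]
turn units to chest-aligned down: [-0.13  0.09  0.03]
```

Run:
```python
from h import *
s=snap("scene");crop(s,380,0,580,200,4,"a18")
```

```text
(no output)
```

View pics/a18.png

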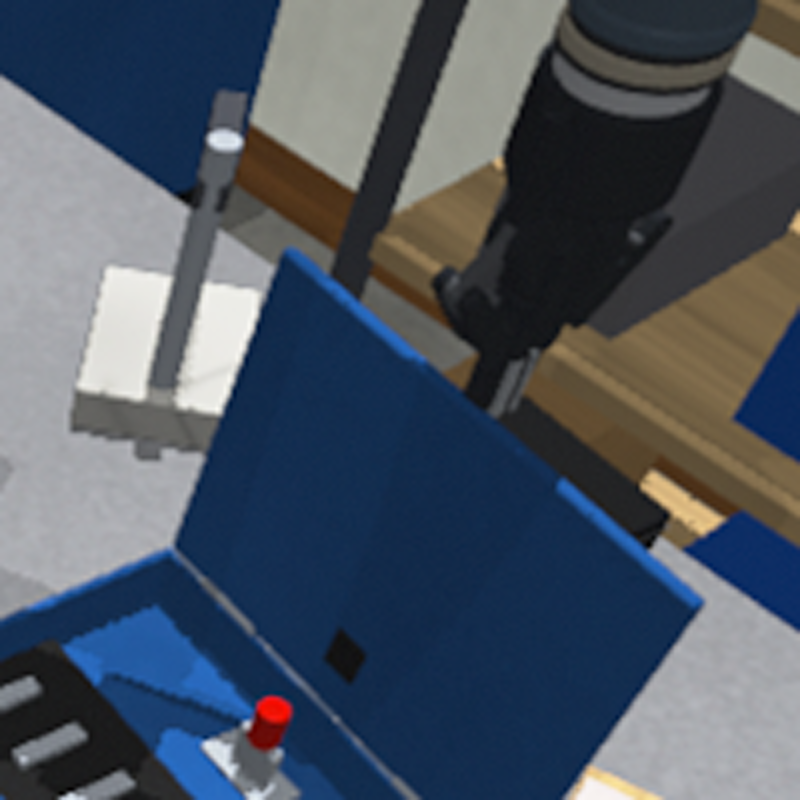

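carry_out(moves=[[[0, 0, 0, 0, 0.1, -0.35, -1], [0, 0, 0, -0.06, -0.5, -0.05, -1], [0, 0, 0, -0.06, -0.47, -0.08, -1], [0, 0, 0, -0.06, -0.46, -0.15, -1]]])

```text
time_s: 34.8
ee_pos: [0.5654, 0.3334, 0.3199]
eef_rot: [-92.9, 2.1, 172.2]
force: [-3.6, 3.1, 12.8]
gripper_width: 0.0003
```

```bash
python3 st.py
```

```text
t 34.8 p [0.5654 0.3334 0.3199] rot [-92.9   2.1 172.2] J [ 20.  28.  75.   2.  74. 118.] F [-3.6  3.1 12.8] w 0.0003 chest [9.250e-02 1.000e-04 3.199e-01]
turn units to chest-aligned down: [-0.33  0.31  0.04]
```

Run:
```python
from h import *
s=snap("scene");crop(s,380,0,580,200,4,"a19")
```

View pics/a19.png

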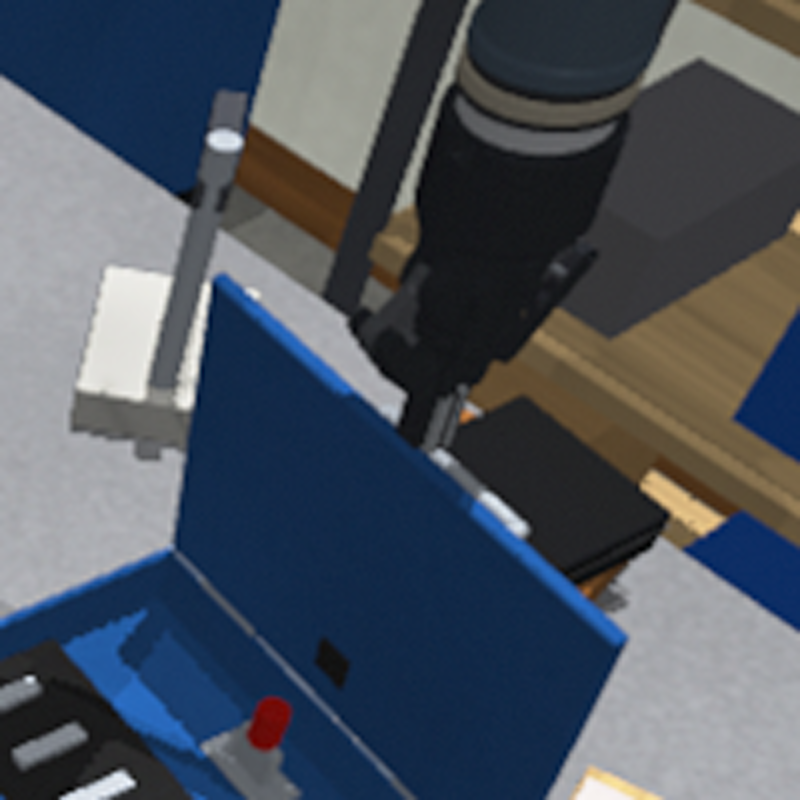

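carry_out(moves=[[[-0.2, 0.2, 0, -0.06, -0.5, 0, -1], [0, 0, 0, -0.06, -0.47, -0.1, -1], [0, 0, 0, -0.06, -0.46, -0.15, -1]]])

```text
time_s: 35.15
ee_pos: [0.5605, 0.2765, 0.3164]
eef_rot: [-91.5, 1.4, 172.2]
force: [0.3, 1.1, 2.6]
gripper_width: -0.0001
```

```bash
python3 st.py;  python3 - <<'E'
from h import *
s=snap("scene");crop(s,380,20,580,220,4,"a20")
E
```

```text
t 35.15 p [0.5605 0.2765 0.3164] rot [-91.5   1.4 172.2] J [ 16.  26.  79.   1.  74. 113.] F [0.3 1.1 2.6] w -0.0001 chest [ 0.0354 -0.0024  0.3164]
turn units to chest-aligned down: [-0.17  0.2   0.05]
```

View pics/a20.png

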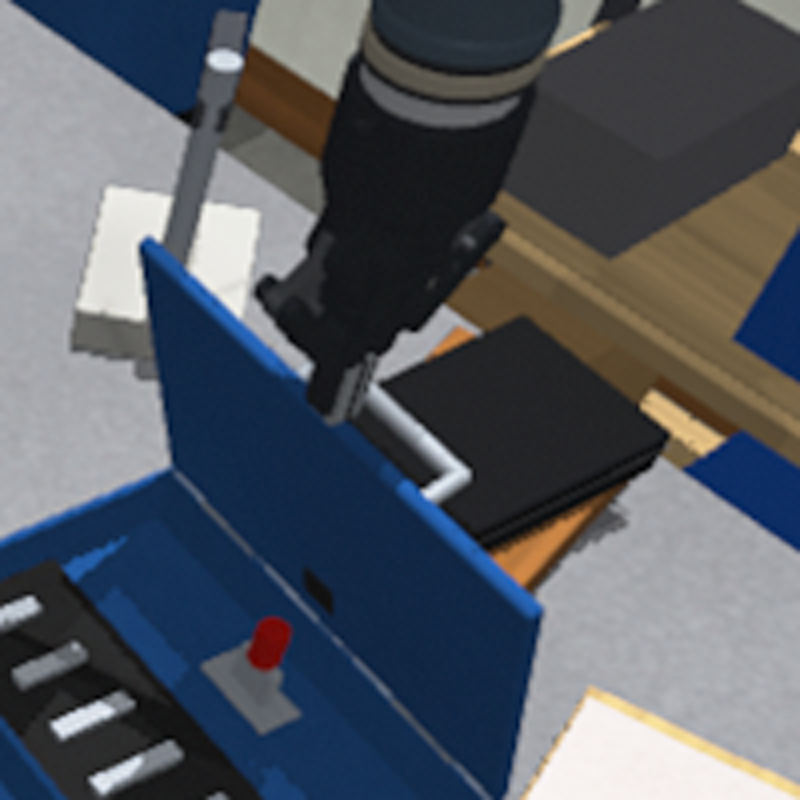

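Run:
```python
import numpy as np
u=np.array([.1297,.9916])
for f in np.arange(1.1,-.01,-.1):
    q=np.array([.105,.1])+.20*np.array([-np.cos(f),np.sin(f)])+.010*np.array([np.sin(f),np.cos(f)])+[.0,.017]
    if f<1.1:
        d=q-p; print(round(f,1),q.round(3),(u*d[0]/.04).round(2),(d[1]/.04).round(2))
    else: print(f,q.round(3))
    p=q
```

```text
1.1 [0.023 0.3  ]
1.0 [0.005 0.291] [-0.06 -0.44] -0.23
0.9 [-0.011  0.28 ] [-0.05 -0.42] -0.27
0.8 [-0.027  0.267] [-0.05 -0.39] -0.31
0.7 [-0.042  0.253] [-0.05 -0.36] -0.35
0.6 [-0.054  0.238] [-0.04 -0.32] -0.38
0.5 [-0.066  0.222] [-0.04 -0.28] -0.41
0.4 [-0.075  0.204] [-0.03 -0.24] -0.44
0.3 [-0.083  0.186] [-0.03 -0.19] -0.46
0.2 [-0.089  0.167] [-0.02 -0.15] -0.48
0.1 [-0.093  0.147] [-0.01 -0.1 ] -0.49
-0.0 [-0.095  0.127] [-0.01 -0.05] -0.5
```

carry_out(moves=[[[-0.15, 0.2, 0, -0.02, -0.2, -0.4, -1], [0, 0, 0, -0.05, -0.38, -0.4, -1], [0, 0, 0, -0.05, -0.38, -0.35, -1]]])

```text
time_s: 35.5
ee_pos: [0.5546, 0.2279, 0.2929]
eef_rot: [-89.0, 0.6, 172.2]
force: [-2.6, -0.7, 4.2]
gripper_width: -0.0001
```

```bash
python3 st.py;  python3 - <<'E'
from h import *
s=snap("scene");crop(s,360,20,560,220,4,"a21")
E
```

```text
t 35.5 p [0.5546 0.2279 0.2929] rot [-89.    0.6 172.2] J [ 12.  26.  83.  -1.  71. 110.] F [-2.6 -0.7  4.2] w -0.0001 chest [-0.0135 -0.0029  0.2929]
turn units to chest-aligned down: [0.13 0.05 0.05]
```

View pics/a21.png

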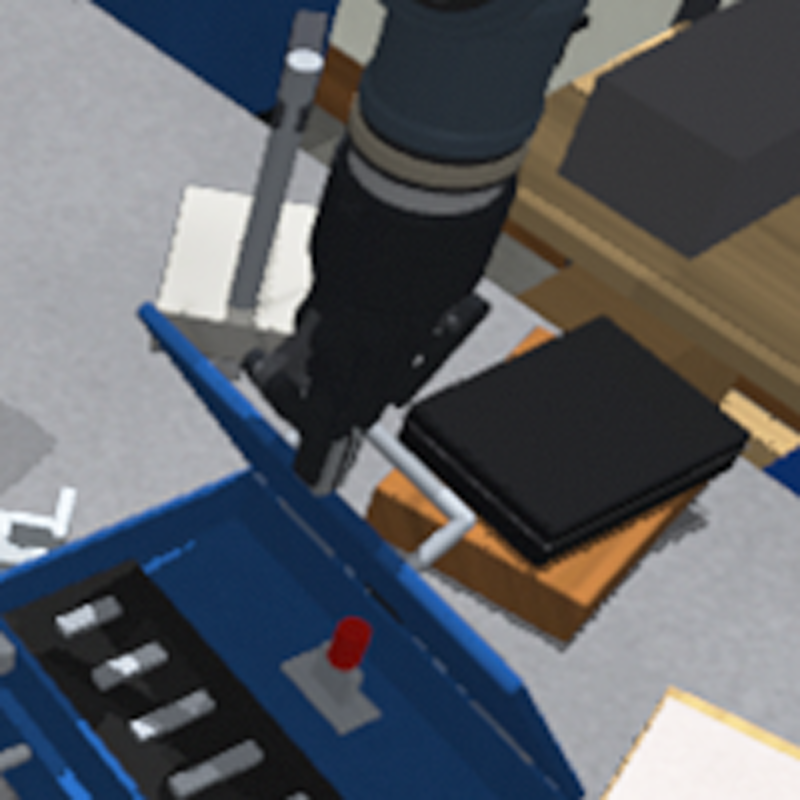

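carry_out(moves=[[[0, 0, 0, 0, 0, -0.45, -1], [0, 0, 0, -0.03, -0.2, -0.45, -1], [0, 0, 0, -0.04, -0.3, -0.45, -1], [0, 0, 0, -0.04, -0.3, -0.45, -1]]])

```text
time_s: 35.95
ee_pos: [0.5498, 0.1764, 0.2376]
eef_rot: [-86.6, 1.2, 172.3]
force: [-0.4, 1.6, 1.8]
gripper_width: -0.0002
```

```bash
python3 st.py;  python3 - <<'E'
from h import *
s=snap("scene");crop(s,340,60,540,260,4,"a22")
E
```

```text
t 35.95 p [0.5498 0.1764 0.2376] rot [-86.6   1.2 172.3] J [  8.  27.  89.  -4.  63. 108.] F [-0.4  1.6  1.8] w -0.0002 chest [-0.0652 -0.0048  0.2376]
turn units to chest-aligned down: [0.44 0.09 0.03]
```

View pics/a22.png

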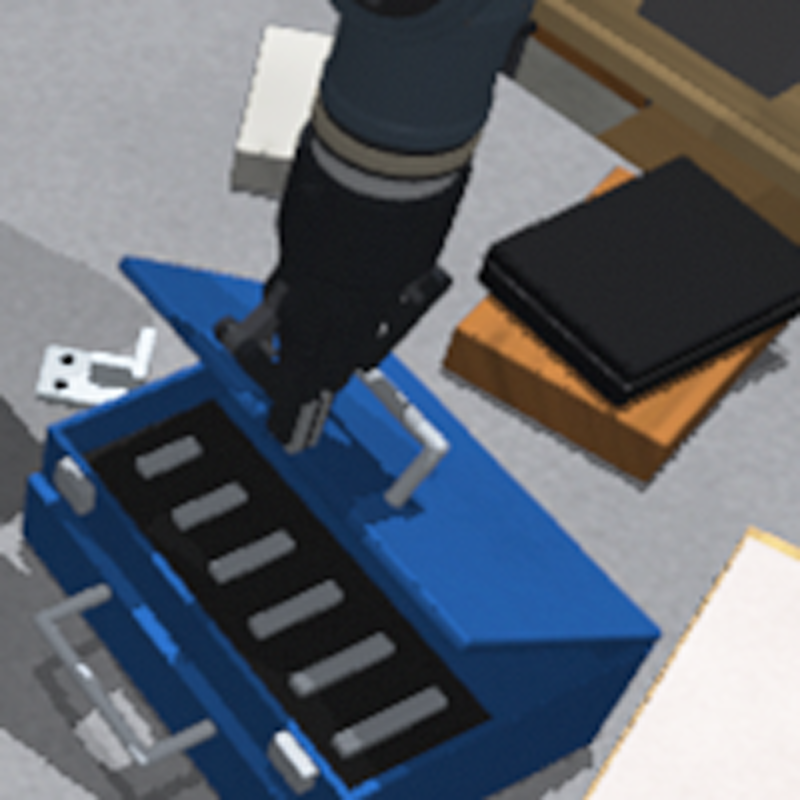

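carry_out(moves=[[[0.3, 0.1, 0, 0, -0.05, -0.5, -1], [0, 0, 0, -0.02, -0.15, -0.5, -1], [0, 0, 0, -0.02, -0.15, -0.5, -1], [0, 0, 0, -0.02, -0.1, -0.5, -1]]])

```text
time_s: 36.4
ee_pos: [0.5525, 0.1582, 0.159]
eef_rot: [-89.0, 0.6, 172.2]
force: [-0.2, -0.1, 1.3]
gripper_width: 0.0
```

```bash
python3 st.py
```

```text
t 36.4 p [0.5525 0.1582 0.159 ] rot [-89.    0.6 172.2] J [  5.  33.  94.  -1.  52. 104.] F [-0.2 -0.1  1.3] w 0.0 chest [-0.0829 -0.0098  0.159 ]
turn units to chest-aligned down: [0.13 0.06 0.05]
```

carry_out(moves=[[[0, 0, 0, -0.01, -0.05, -0.4, -1], [0, 0, 0, 0, -0.05, -0.3, -1], [0, 0, 0, 0, 0, -0.2, -1]]])

```text
time_s: 36.7
ee_pos: [0.5536, 0.1551, 0.1261]
eef_rot: [-88.9, 0.6, 172.2]
force: [-19.3, -4.0, 77.7]
gripper_width: 0.0001
```

```bash
python3 st.py
```

```text
t 36.7 p [0.5536 0.1551 0.1261] rot [-88.9   0.6 172.2] J [  5.  36.  95.  -2.  48. 104.] F [-19.3  -4.   77.7] w 0.0001 chest [-0.0859 -0.0114  0.1261]
turn units to chest-aligned down: [0.14 0.05 0.04]
```

carry_out(moves=[[[0, 0, 0, 0, 0, 0.25, -1], [0, 0, 0, 0, 0, 1, -1], [0, 0, 0, 0, -0.5, 1, -1], [0, 0, 0, 0, -1, 0.6, -1], [0, 0, 0, -0.3, -1, 0.3, -1]]])

```text
time_s: 37.2
ee_pos: [0.5463, 0.0592, 0.2592]
eef_rot: [-89.0, 1.1, 172.7]
force: [0.9, -1.1, -0.3]
gripper_width: -0.0003
```

```bash
python3 st.py
python3 - <<'E'
from h import *
s=snap("scene","s9");crop(s,330,120,530,290,4,"a23");t=snap("top","t9");crop(t,140,150,290,300,4,"c9")
E
```

```text
t 37.2 p [0.5463 0.0592 0.2592] rot [-89.    1.1 172.7] J [-5. 23. 93. -1. 63. 93.] F [ 0.9 -1.1 -0.3] w -0.0003 chest [-0.1819 -0.0166  0.2592]
turn units to chest-aligned down: [ 0.14  0.12 -0.02]
```

View pics/a23.png

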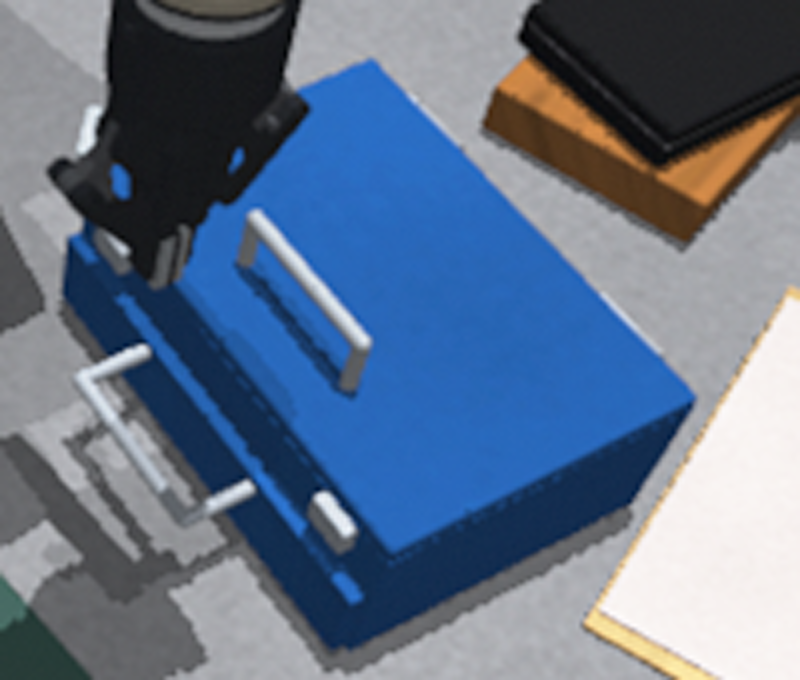

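View pics/s9.png

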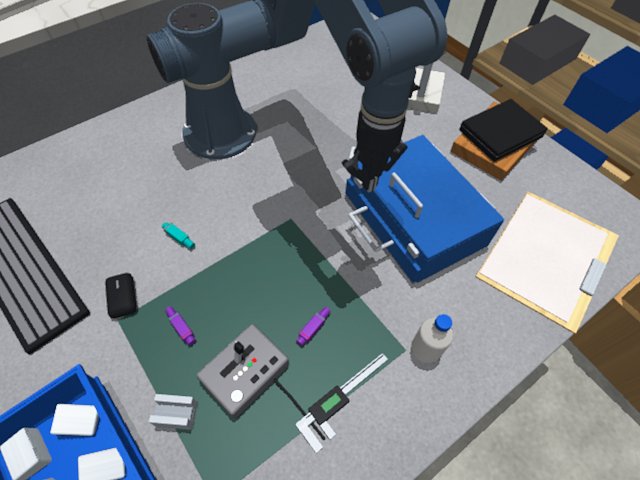

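carry_out(moves=[[[0, 0, 0, 0, -0.5, 0.3, -1], [0, 0, 0, 0, 0, 0, -1], [0, 0, 0, 0, 0, 0, -1]]])

```text
time_s: 37.6
ee_pos: [0.5455, 0.0372, 0.2717]
eef_rot: [-89.1, 1.1, 172.2]
force: [0.7, 0.6, -0.1]
gripper_width: -0.0002
```

```bash
python3 st.py
python3 - <<'E'
from h import *
s=snap("scene")
crop(s,180,290,310,420,5,"z1")
a=cv2.imread("pics/scene0.png").astype(int);b=s["color"][:,:,::-1].astype(int)
for n,(u0,v0,u1,v1) in dict(lidfront=(410,220,500,262),handle=(395,180,425,218),mouse=(105,270,140,320),bottle=(412,310,455,365),cal=(290,350,390,450),vblock=(148,390,198,432)).items():
    print(n,np.abs(a[v0:v1,u0:u1]-b[v0:v1,u0:u1]).mean().round(2))
E
```

```text
t 37.6 p [0.5455 0.0372 0.2717] rot [-89.1   1.1 172.2] J [-7. 22. 92. -1. 64. 91.] F [ 0.7  0.6 -0.1] w -0.0002 chest [-0.2038 -0.0185  0.2717]
turn units to chest-aligned down: [0.13 0.12 0.04]
lidfront 1.41
handle 1.56
mouse 20.86
bottle 1.78
cal 1.65
vblock 1.73
```

View pics/z1.png

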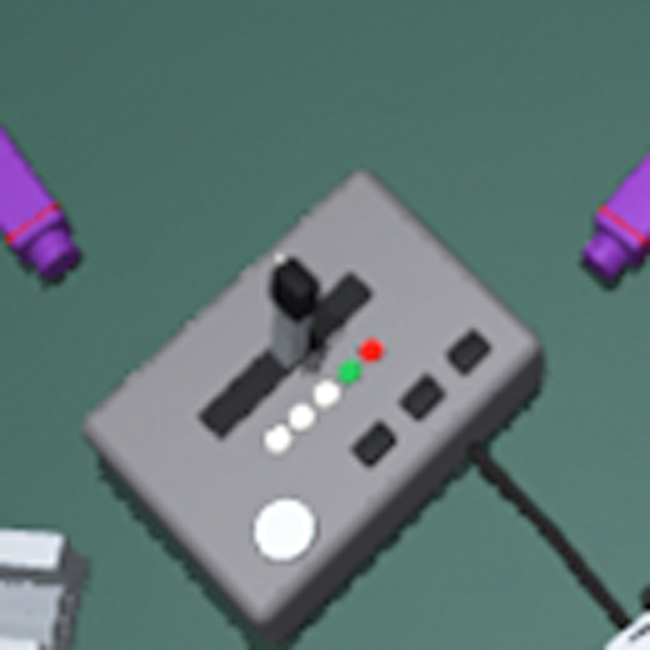

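```bash
python3 -c "
from rig import env
print(env.sign_off())"
```

```text
the job is handed in; nothing more can be done
None
```

I handed in the job at about 38 s, well inside the 210 s limit. The hand-in reports no verdict, so the checks below are mine.

- **Sequence:** I clicked the lever from about 0.75 down to the green standby notch. Then I opened the lid to about 1.9 rad, lifted the stay about 22 mm and pulled the drawer out about 148 mm. I laid in both white gauges, the only two on the bench, and pushed the drawer home to its stop. Last I shut the lid.
- **Last pictures:** The lid, its handle and the drawer handle are where they were at the start. The lever matches the predicted position for 0.25 rad. The bottle, caliper and V-block views match the start.
- **Mouse:** The mouse's area of the picture differed from the start. I put that down to the arm's shadow in the first picture, since the mouse looks to be in the same place.
- **Stay and gauges:** With the lid shut I could not see the stay, so I take it as down because the lid closed fully. The gauges were last seen lying flat in the open drawer, before it was pushed home.
- **Force:** The last press on the lid read about 78 N at the wrist. That is above the 5 to 15 N recommended but below the 120 N wrist limit. It came through the fingertips and I backed off at once. If it counts as pressing with the gripper's body, it is over the 40 N limit.

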